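# Lay up a panel at the punching jig and centre-punch it

### The job

Make up the small panel on the punching jig: lay every loose stave on the bed in one row on the left of the marked board (the long free side of the bed), lengthwise towards the fence with its end against it, each butted flush against its neighbour so that no gap is left anywhere. Slide the closed row along the fence until the pencil cross on the board sits right under the punch tip, then press the punch knob fully down and let it spring back. Never punch away from the cross, leave the panel like that with all joints still closed, and do not disturb the glue bottle, the tape measure or the pencil tin.

Things in the scene. Friction and masses are not known exactly. Their poses are not given: they have to be found in the camera images.
- jig: fixed punching jig on the bench: x points away from the robot, square to the fence, y along the fence to the robot's left, z up; origin at bench height. The grey bed's top is at z = 12 mm, from x = -67 to +60 mm and y = -190 to +250 mm, with no ends or front rim. A 120 mm piece with its end against the fence has its centre at x = 0. Punch axis: x = 0, y = -100 mm.
- fence (a point): middle of the top edge of the aluminium fence's face, at jig x = +60, y = +30, z = 32 mm (20 mm above the bed); the straight fence runs along the whole far edge of the bed
- arm (a point): middle of the top of the punch's fixed arm, at jig x = 57, y = -100, z = 91 mm: the arm, 24 mm wide and 26 mm high, comes from a post behind the fence (up to z = 100 mm) and ends in the punch sleeve (26 mm diameter, z = 57 to 93 mm); work slides freely below
- punch (a joint): downward stroke of the spring-loaded punch: 0 up, 0.0085 m fully down (about 5 N; it starts to yield at about 2 N); it springs back by itself
- punch_tip (a point): point of the punch, on its axis, 43 mm above the bench when up (9 mm above the work's top face); moves down with the stroke
- punch_knob (a point): centre of the top face of the black punch knob (30 mm diameter, 20 mm high, vertical axis), 125 mm above the bench when up; press here downwards
- board: the marked board, loose, wooden, 120 x 120 x 22 mm, about 240 g, lying on the jig's bed with the cross up, 25 to 65 mm to the left of the punch and a few mm short of the fence at the start, its x and y axes nearly along the jig's; origin at the centre of its underside. The first stave goes against its +y (left) side.
- mark (a point): centre of the pencil cross, in the middle of the board's top face, 22 mm above its underside
- stave1: loose wooden stave, 120 (its x) x 40 (its y) x 22 mm high, about 100 g, lying flat at the start; all staves are alike; origin at the centre of its underside (z up). Absent (None) in some starts: 2 to 4 staves are present.
- stave2: loose wooden stave, 120 (its x) x 40 (its y) x 22 mm high, about 100 g, lying flat at the start; all staves are alike; origin at the centre of its underside (z up). Absent (None) in some starts: 2 to 4 staves are present.
- stave3: loose wooden stave, 120 (its x) x 40 (its y) x 22 mm high, about 100 g, lying flat at the start; all staves are alike; origin at the centre of its underside (z up). Absent (None) in some starts: 2 to 4 staves are present.
- stave4: loose wooden stave, 120 (its x) x 40 (its y) x 22 mm high, about 100 g, lying flat at the start; all staves are alike; origin at the centre of its underside (z up). Absent (None) in some starts: 2 to 4 staves are present.
- glue: bystander: white glue bottle, 60 mm diameter, 170 mm high; origin under its centre; leave alone
- tape: bystander: tape measure, 65 x 35 x 62 mm high; origin under its centre; leave alone
- tin: bystander: pencil tin, 56 mm diameter, 90 mm high with pencils up to 170 mm; origin under its centre; leave alone
Mind the look-alikes: they are no part of the job. What is shaped like the stave2 but green or orange is not meant.

How it is judged:
By the outcome, as a careful person would: the job done as asked, in the order asked, and still so for the second after the job is handed in, with the robot touching nothing.
Of stave1, stave2, stave3, stave4 only 2 to 4 are there at a start; the rules pass over those that are not, and their reading is None.
At some moment in a run one of stave1, stave2, stave3, stave4 may be knocked a few centimetres aside while the robot is not near it.
Once in a run the grip may slacken for a moment while it holds something.
It also fails if it takes over 210 s, if anything falls off the work surface, if the arm or the gripper's body presses on something with over 40 N, if the wrist force passes 120 N, or if a joint passes its speed limit or range.

### The arm

A 6-joint arm with a two-finger parallel gripper is mounted at the origin on the work surface. World frame = base frame: x ahead of the robot, y to its left, z up, the work surface at z = 0. Lengths are in m, angles in rad, forces in N, time in s.
With the tool pointing down it reaches from about 0.3 to 0.825 m from the base axis. Payload 5.4 kg.
Tool frame: the origin (TCP) lies between the finger pads; the fingertips stand 8 mm ahead of it and the grasp point (between the pads) lies 11 mm behind it (arm.tcp_to_tips is the distance from the TCP to the fingertips, in m); z points along the fingers, y is the line along which they close (so a half turn about z gives the same grasp; the last joint's range is limited). The gripper opens to 92 mm and grips with 3 to 60 N. Pads are 20 mm wide; open, the fingers measure 128 mm over their backs; the gripper's body (75 mm by 189 mm) begins 69 mm behind the grasp point.
Start: joints at [-1.471, 0.158, 1.597, -0, 1.386, -0.21], TCP at [0.175, -0.548, 0.223] pointing down, gripper open.
Joint ranges: [-2.91, 2.91], [-0.94, 2.29], [0.18, 2.7], [-1.29, 4.43], [0.17, 2.64], [-3, 3]. Speed limits (rad/s): [2.57, 2.57, 3.14, 3.14, 3.14, 3.14].

### API

Orientations are given as a 3x3 rotation matrix whose columns are the frame's x, y, z axes.
In Python, from bench import readout, imaging, ticket, arm gives the robot as it stands. The module is installed in compiled form; this text tells all that it offers.
- The arm moves only by the tool servo_tool, never from a script. Its argument "motion" is one flat list of numbers, 7 for each row, row after row: the shift along the tool's x, y, z normalised to -1 to 1, where 1 is 20 mm, then the turn, a rotation vector about the tool's x, y, z normalised to -1 to 1, where 1 is 90 degrees, then the closure, from 0 (fully open) to 1 (shut). A call has exactly 10 rows; each row shifts and turns the commanded pose from where the row before left it, along the tool's axes as they then stand; what a row does not reach is not made up. A row lasts 1/10 s, in which the tool goes at most 50 mm and 8.59 degrees, less where a joint would pass 70% of its speed; a pose out of reach is approached as far as the arm can. A call with a number of a shift or a turn outside -1 to 1 is refused whole. A call with a gripper value outside its range is refused whole. The fingers move at their own pace and stop on an object; "squeeze" is the grip in N (left out, the last holds). Time passes only in rows, so rows that do not move let the fingers close, or fill a call up. It gives the time, the measured TCP pose, the force, the opening and the grip force at its end, in the units of the state.
- readout.get_state(): the state, without advancing time (a new reading comes with each control period).
- imaging.grab_frame(name): name is "scene" or "top"; returns a dict with "image" (400x640x3 uint8, red, green, blue), "depth" (400x640 float32, m along the optical axis (not along the pixel's ray), 0 where there is no reading), "fx", "fy", "cx", "cy" (pixels), "eye" and "rotation" of the camera in the world. Camera axes: x right, y up, looking along -z (the intrinsics and any distortion apply to the point x, -y, -z); pixel columns grow to the right and rows downward; lengths in m; the calibration is good to about 2 mm. A picture is of the moment at which its call begins.
- ticket.close_job(): hands the job in; it is judged then, once.
The state is a dict: "time_s": time; "joints": joint angles; "joint_velocities": joint speeds; "joint_efforts": joint torques, N m; "ee_pos": TCP position; "tool_rot": TCP orientation; "wrist_force": force on the tool from outside, world axes, zero at the start; "torque": the same for the moment, N m; "opening": finger opening in m; "gripper_force": force on a finger pad.
Only numpy, scipy, OpenCV 4.12 (cv2) and the standard library are available. Lean on these libraries where they do the work, as an engineer would, in place of code of your own. Each camera call takes 0.05 s, during which the arm holds its last target. There are 200 camera calls.

## Working session

There is one attempt and no reset: what is moved stays moved. The work goes in short steps, Python scripts to look and compute and a tool call to move; the robot and the scene stay as the last step left them, time stands still between calls to the robot, and variables do not carry over. Pictures are saved under pics/ and viewed, at most 14 in all, crops included, and the job is handed in when it is done.

Besides the shell and the picture viewer there is one more tool, called after "Emit:" in YAML: its name, and indented under it one key for each argument. servo_tool: Moves the arm, as the interface text tells. Scaled input: -1 to 1 covers 20 mm each way for a shift and 90 degrees each way for a turn. Its arguments: {"type":"object","properties":{"motion":{"type":"array","items":{"type":"number"}},"squeeze":{"type":"number"}},"required":["motion"]}

```bash
ls; mkdir -p pics; cat > h.py <<'E'
import numpy as np, cv2
from bench import readout, imaging, ticket, arm
def grab(n):
    return imaging.grab_frame(n)
def save(f,p): cv2.imwrite(p,f["image"][:,:,::-1])
def ray(f,u,v):
    d=np.array([(u-f["cx"])/f["fx"],-(v-f["cy"])/f["fy"],-1.0]); return np.asarray(f["rotation"])@d
def onplane(f,u,v,z):
    e=np.asarray(f["eye"]); d=ray(f,u,v); return e+d*(z-e[2])/d[2]
def cloud(f):
    h,w=f["depth"].shape; u,v=np.meshgrid(np.arange(w),np.arange(h))
    D=f["depth"]; P=np.stack([(u-f["cx"])/f["fx"]*D,-(v-f["cy"])/f["fy"]*D,-D],-1)
    return P@np.asarray(f["rotation"]).T+np.asarray(f["eye"])
E
python3 - <<'E'
from h import *
for n in("scene","top"):
    f=grab(n); save(f,f"pics/{n}0.png"); print({k:(v if k not in("image","depth") else v.shape) for k,v in f.items()})
print(readout.get_state())
E
```

```text
pics
{'image': (400, 640, 3), 'depth': (400, 640), 'fx': 475.8208255749868, 'fy': 475.8208255749868, 'cx': 336.2955312106333, 'cy': 209.8436601770179, 'eye': array([1.67313516, 0.10955474, 1.29452025]), 'rotation': array([[-0.14052548, -0.71377159,  0.68613607],
       [ 0.98997831, -0.09151033,  0.10755841],
       [-0.0139836 ,  0.69437452,  0.71947793]])}
{'image': (400, 640, 3), 'depth': (400, 640), 'fx': 461.40635337579033, 'fy': 461.40635337579033, 'cx': 314.37324840720254, 'cy': 206.17268280872918, 'eye': array([ 0.19871715, -0.08042441,  1.61705933]), 'rotation': array([[ 0.02346998,  0.97636189, -0.21486417],
       [-0.9997031 ,  0.02432868,  0.00135241],
       [ 0.0065478 ,  0.21476864,  0.976643  ]])}
{'time_s': 0.1, 'joints': array([-1.47111949e+00,  1.58977263e-01,  1.59806450e+00, -5.99136967e-06,
        1.38616997e+00, -2.10092389e-01]), 'joint_velocities': array([-1.41728191e-04, -9.94769468e-04, -2.94096293e-03,  9.69089301e-04,
        1.35305866e-03, -7.45471088e-05]), 'joint_efforts': array([-5.06038741e-04, -3.86504209e+01, -3.22960353e+01,  7.03906640e-02,
        3.39781120e-02, -4.36982316e-05]), 'ee_pos': array([ 0.17521105, -0.54710279,  0.22174321]), 'tool_rot': array([[ 9.52403635e-01,  3.04839776e-01, -1.66977938e-04],
       [ 3.04839641e-01, -9.52402331e-01,  1.61045698e-03],
       [ 3.31901166e-04, -1.58470657e-03, -9.99998689e-01]]), 'wrist_force': array([-0.52927939, -0.56293819, -0.05221544]), 'torque': array([ 0.02868522,  0.03514277, -0.00975945]), 'gripper_force': 0.0, 'opening': 0.09182896006242734}
```

View pics/top0.png

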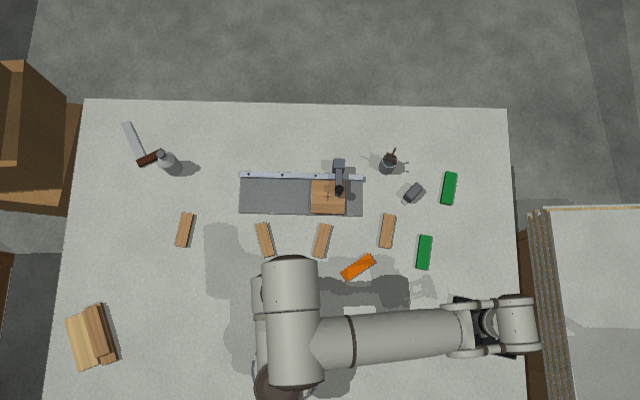

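View pics/scene0.png

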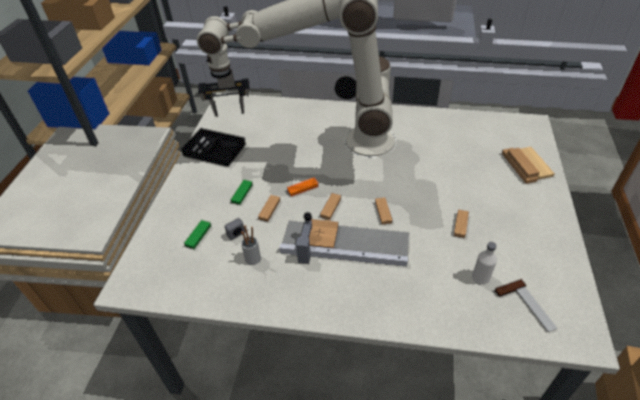

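The top view shows four wooden staves at (185,230), (265,240), (323,241) and (387,231). The board with its cross is at (327,197), under the punch at (340,180). Look-alikes are green at (449,188) and (424,252), orange at (358,267), and the wide planks at (90,337). The bystanders are the glue (166,160), the tape (412,193) and the tin (389,162). I choose the four wooden ones.

```bash
cat >> h.py <<'E'
def woods(f,z=0.022,amin=60,amax=6000):
    """wood-coloured blobs: pose of min-area rect after casting contour to plane z"""
    hsv=cv2.cvtColor(f["image"],cv2.COLOR_RGB2HSV)
    m=cv2.inRange(hsv,(8,70,90),(20,190,255))
    out=[]
    for c in cv2.findContours(m,cv2.RETR_EXTERNAL,cv2.CHAIN_APPROX_NONE)[0]:
        if not amin<cv2.contourArea(c)<amax: continue
        px=c[:,0,:].mean(0)
        P=np.array([onplane(f,u,v,z)[:2] for u,v in c[:,0,:]])
        (x,y),(w,h),a=cv2.minAreaRect((P*1000).astype(np.float32))
        if w<h: w,h,a=h,w,a+90
        a=(a+90)%180-90
        out.append((px.round(),round(x,1),round(y,1),round(w),round(h),round(a,1)))
    return out
E
python3 - <<'E'
from h import *
for n in("top","scene"):
    f=grab(n)
    for o in woods(f): print(n,*o)
    for o in woods(f,0.034): print(n,'34',*o)
    if n=="top":
        im=f["image"][140:290,150:470,::-1]; cv2.imwrite("pics/c1.png",cv2.resize(im,None,fx=2.5,fy=2.5,interpolation=cv2.INTER_CUBIC))
    else:
        im=f["image"][170:280,170:490,::-1]; cv2.imwrite("pics/c2.png",cv2.resize(im,None,fx=2.5,fy=2.5,interpolation=cv2.INTER_CUBIC))
E
```

```text
top [ 94. 335.] 83.9 654.3 200 128 22.8
top [321. 240.] 429.4 -109.3 118 39 -12.8
top [264. 239.] 427.7 88.5 120 39 16.7
top [387. 231.] 469.0 -337.2 119 42 -9.6
top [183. 229.] 456.0 373.2 119 40 -8.2
top [534. 235.] 462.4 -854.8 188 40 -2.5
top [580. 213.] 558.0 -1047.7 361 116 -66.9
top [ 32. 197.] 556.1 925.1 215 62 -88.6
top [329. 196.] 586.5 -127.1 121 120 0.6
top [  9. 148.] 732.5 1028.4 129 58 5.8
top [ 70. 134.] 770.5 807.0 300 52 4.1
top [13. 96.] 938.3 1041.0 137 43 2.9
top [13. 64.] 1064.4 1073.7 88 50 -84.4
top 34 [ 94. 335.] 84.8 648.7 199 127 22.8
top 34 [321. 240.] 427.7 -109.1 118 39 -12.8
top 34 [264. 239.] 426.0 87.3 120 39 16.7
top 34 [387. 231.] 467.0 -335.2 118 41 -9.6
top 34 [183. 229.] 454.0 369.7 118 39 -8.2
top 34 [534. 235.] 460.5 -849.0 187 40 -2.5
top 34 [580. 213.] 555.3 -1040.4 358 115 -66.9
top 34 [ 32. 197.] 553.4 917.6 213 61 -88.6
top 34 [329. 196.] 583.6 -126.8 120 119 0.6
top 34 [  9. 148.] 728.5 1020.1 128 58 5.8
top 34 [ 70. 134.] 766.2 800.3 298 52 4.1
top 34 [13. 96.] 932.7 1032.6 136 43 2.9
top 34 [13. 64.] 1057.9 1065.0 88 50 -84.4
scene [63
[... 810 characters left out ...]
 -87.2
scene 34 [  9. 270.] 881.6 -1114.9 92 33 -87.0
scene 34 [461. 223.] 476.9 371.4 128 40 -7.7
scene 34 [383. 210.] 449.9 91.6 130 42 16.5
scene 34 [269. 208.] 490.1 -328.7 128 44 -9.8
scene 34 [326. 222.] 518.4 -115.0 266 98 4.1
scene 34 [302. 186.] 361.9 -226.3 130 63 -52.0
scene 34 [527. 163.] 110.6 652.4 209 128 22.7
scene 34 [147. 203.] 485.2 -791.3 659 13 3.1
scene 34 [141. 202.] 481.4 -818.6 673 11 2.8
scene 34 [ 98. 221.] 453.1 -1033.1 721 383 2.8
scene 34 [ 41. 134.] 166.4 -1440.0 149 101 -1.2
scene 34 [170. 106.] -128.6 -953.9 377 141 17.9
scene 34 [26. 71.] -321.4 -1833.8 445 193 79.7
scene 34 [129.  79.] -311.5 -1310.6 770 356 1.5
scene 34 [99. 28.] -769.7 -1757.9 959 399 0.1
```

View pics/c1.png

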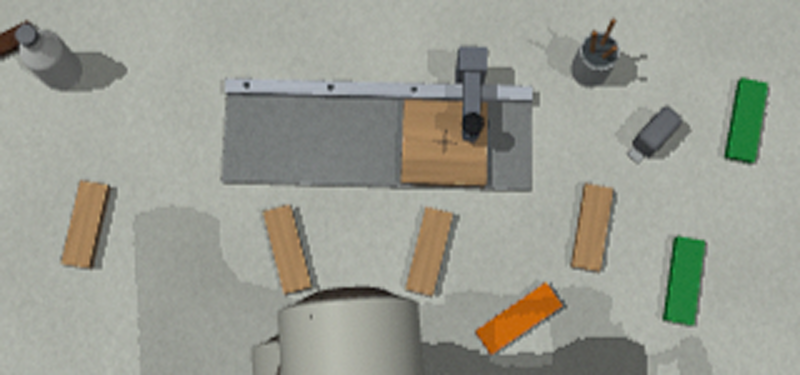

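View pics/c2.png

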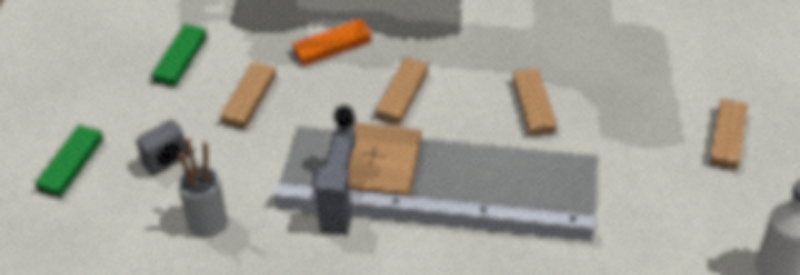

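The crops confirm plain wooden staves at c1 pixels (87,225), (288,250), (431,250) and (593,227). The board's cross is at (445,142) and the knob at (473,123). Next I measure the jig frame.

```bash
python3 - <<'E'
from h import *
f=grab("top"); C=cloud(f); 
hsv=cv2.cvtColor(f["image"],cv2.COLOR_RGB2HSV)
for (u,v) in [(270,195),(270,230),(330,185),(290,175),(339,189),(339,165)]: print((u,v),hsv[v,u],C[v,u].round(4))
V=hsv[:,:,2]; 
# front edge: bed to bench, per column subpixel
g=cv2.cvtColor(f["image"],cv2.COLOR_RGB2GRAY).astype(float)
pts=[]
for u in range(244,308,2):
    col=g[205:222,u]; d=np.diff(col); k=np.argmax(d); w=d[max(0,k-1):k+2].clip(0); pts.append(onplane(f,u,205+(np.arange(max(0,k-1),k+2)*w).sum()/w.sum()+.5,0.012)[:2])
pts=np.array(pts)*1000; vx,vy,x,y=cv2.fitLine(pts.astype(np.float32),cv2.DIST_HUBER,0,.01,.01).ravel(); print("front line",vx,vy,x,y,np.degrees(np.arctan2(-vx,vy) if vy>0 else np.arctan2(vx,-vy)), pts.std(0))
# fence face foot/top: column profile
print([int(t) for t in g[168:190,270]]); 
# ends of bed along rows
for v in (190,200,208):
    r=g[v,232:250]; r2=g[v,352:372]
    print(v,[int(t) for t in r],[int(t) for t in r2])
# knob and arm via depth
for n in("top","scene"):
    f=grab(n);C=cloud(f)
    sel=(abs(C[...,2]-.125)<.004)&(abs(C[...,0]-.62)<.08)&(abs(C[...,1]+.16)<.08); P=C[sel]; print(n,len(P),P.mean(0),np.median(P,0),P.min(0),P.max(0))
    sel=(abs(C[...,2]-.091)<.006)&(abs(C[...,0]-.65)<.08)&(abs(C[...,1]+.16)<.08); P=C[sel]; print('arm',len(P),np.median(P,0),P.min(0),P.max(0))
    sel=(abs(C[...,2]-.032)<.003)&(abs(C[...,0]-.66)<.04)&(abs(C[...,1]-.0)<.08); P=C[sel]; print('fence',len(P),np.median(P,0),P.min(0),P.max(0))
E
```

```text
(270, 195) [ 75   8 122] [0.591  0.078  0.0029]
(270, 230) [ 42  12 106] [ 0.4642  0.0727 -0.0006]
(330, 185) [ 16 112 139] [ 0.6259 -0.1363  0.0316]
(290, 175) [111  20 180] [0.6589 0.007  0.0329]
(339, 189) [105  30  34] [ 0.5879 -0.1634  0.1242]
(339, 165) [105  27 112] [ 0.6796 -0.1637  0.0991]
front line 0.0024255053 0.9999971 519.4165 61.936214 -0.13897134 [ 0.73802506 65.5061063 ]
[174, 174, 176, 175, 176, 173, 177, 174, 167, 126, 84, 115, 120, 118, 116, 121, 121, 120, 119, 123, 121, 120]
190 [170, 170, 173, 174, 176, 178, 175, 150, 128, 118, 120, 124, 122, 118, 119, 117, 119, 121] [122, 119, 121, 114, 115, 119, 123, 117, 120, 118, 129, 178, 178, 173, 175, 176, 177, 175, 175, 174]
200 [174, 174, 174, 173, 174, 177, 170, 115, 116, 118, 118, 117, 118, 122, 119, 121, 119, 120] [95, 98, 123, 120, 122, 121, 120, 120, 120, 116, 128, 177, 175, 172, 173, 175, 174, 176, 175, 176]
208 [173, 175, 176, 178, 174, 173, 153, 121, 119, 121, 121, 121, 122, 121, 124, 124, 123, 121] [123, 120, 125, 123, 123, 120, 121, 123, 120, 116, 122, 179, 173, 172, 173, 171, 171, 170, 173, 174]
top 46 [ 0.58788727 -0.16249519  0.12433857] [ 0.58748628 -0.1633397   0.12393679] [ 0.57419808 -0.17686097  0.12100361] [ 0.60231651 -0.15001675  0.12808056]
arm 160 [ 0.6544887  -0.16124983  0.09081108] [ 0.57565671 -0.18101621  0.08517791] [ 0.70329515 -0.14312743  0.09695721]
fence 160 [ 0.65751933 -0.00911887  0.03147144] [ 0.62053603 -0.07957279  0.02900821] [0.66935113 0.0789168  0.0349678 ]
scene 42 [ 0.59326502 -0.15948566  0.12495043] [ 0.59347313 -0.1589685   0.12458116] [ 0.57959879 -0.17371398  0.1214891 ] [ 0.60707812 -0.14632295  0.12853652]
arm 158 [ 0.63949039 -0.15873935  0.09249571] [ 0.5857535  -0.18048667  0.08602734] [ 0.7103288  -0.13920936  0.09697847]
fence 191 [ 0.66215443 -0.01216449  0.03208658] [ 0.62056412 -0.07995927  0.0290107 ] [0.67615892 0.07969224 0.0349267 ]
```

Emit:
servo_tool:
  motion: [0,0,0,0,0,-0.0803,1,0,0,0,0,0,-0.0803,1,0,0,0,0,0,-0.0803,1,0,0,0,0,0,-0.0803,1,0,0,0,0,0,-0.0803,1,0,0,0,0,0,-0.0803,1,0,0,0,0,0,-0.0803,1,0,0,0,0,0,-0.0803,1,0,0,0,0,0,-0.0803,1,0,0,0,0,0,-0.0803,1]
  squeeze: 30

```text
time_s: 1.35
ee_pos: [0.1753, -0.5476, 0.2225]
tool_rot: [[-0.006, 1.0, -0.0], [1.0, 0.006, 0.0], [0.0, -0.0, -1.0]]
wrist_force: [-0.3, -0.2, 0.6]
opening: 0.0139
gripper_force: 0.0
```

Emit:
servo_tool:
  motion: [0.97,0.94,0,0,0,0,1,0.97,0.94,0,0,0,0,1,0.97,0.94,0,0,0,0,1,0.97,0.94,0,0,0,0,1,0.97,0.94,0,0,0,0,1,0.97,0.94,0,0,0,0,1,0.97,0.94,0,0,0,0,1,0.97,0.94,0,0,0,0,1,0.97,0.94,0,0,0,0,1,0.97,0.94,0,0,0,0,1]

```text
time_s: 2.35
ee_pos: [0.3639, -0.3527, 0.2227]
tool_rot: [[-0.0, 1.0, 0.0], [1.0, 0.0, -0.0], [-0.0, 0.0, -1.0]]
wrist_force: [-0.1, -0.1, -0.3]
opening: 0.0006
gripper_force: 0.0
```

Emit:
servo_tool:
  motion: [0.97,0.94,0,0,0,0,1,0.97,0.94,0,0,0,0,1,0.97,0.94,0,0,0,0,1,0.97,0.94,0,0,0,0,1,0.97,0.94,0,0,0,0,1,0.97,0.94,0,0,0,0,1,0.97,0.94,0,0,0,0,1,0.97,0.94,0,0,0,0,1,0.97,0.94,0,0,0,0,1,0.97,0.94,0,0,0,0,1]

```text
time_s: 3.35
ee_pos: [0.5518, -0.1586, 0.2226]
tool_rot: [[-0.0, 1.0, 0.0], [1.0, 0.0, -0.0], [-0.0, 0.0, -1.0]]
wrist_force: [0.5, 0.3, -1.1]
opening: 0.0008
gripper_force: 0.0
```

Emit:
servo_tool:
  motion: [0.97,0.94,0,0,0,0,1,0.97,0.94,0,0,0,0,1,0,0,0,0,0,0,1,0,0,0,0,0,0,1,0,0,0,0,0,0,1,0,0,0,0,0,0,1,0,0,0,0,0,0,1,0,0,0,0,0,0,1,0,0,0,0,0,0,1,0,0,0,0,0,0,1]

```text
time_s: 4.35
ee_pos: [0.5887, -0.1208, 0.2227]
tool_rot: [[-0.0, 1.0, 0.0], [1.0, 0.0, -0.0], [-0.0, 0.0, -1.0]]
wrist_force: [-1.1, 0.5, -0.5]
opening: 0.0006
gripper_force: 0.0
```

Emit:
servo_tool:
  motion: [0,0,0.75,0,0,0,1,0,0,0.75,0,0,0,1,0,0,0.75,0,0,0,1,0,0,0.75,0,0,0,1,0,0,0.75,0,0,0,1,0,0,0.75,0,0,0,1,0,0,0.75,0,0,0,1,0,0,0,0,0,0,1,0,0,0,0,0,0,1,0,0,0,0,0,0,1]

```text
time_s: 5.35
ee_pos: [0.5894, -0.121, 0.1186]
tool_rot: [[-0.0, 1.0, 0.002], [1.0, 0.0, -0.001], [-0.001, 0.002, -1.0]]
wrist_force: [0.1, -0.2, 0.4]
opening: 0.0005
gripper_force: 0.0
```

Emit:
servo_tool:
  motion: [-0.08,0,0,0,0,0,1,-0.08,0,0,0,0,0,1,-0.08,0,0,0,0,0,1,-0.08,0,0,0,0,0,1,-0.08,0,0,0,0,0,1,-0.08,0,0,0,0,0,1,-0.02,0,0,0,0,0,1,0,0,0,0,0,0,1,0,0,0,0,0,0,1,0,0,0,0,0,0,1]

```text
time_s: 6.35
ee_pos: [0.5887, -0.1306, 0.1176]
tool_rot: [[-0.0, 1.0, -0.0], [1.0, 0.0, 0.0], [0.0, -0.0, -1.0]]
wrist_force: [-0.0, 0.6, -0.1]
opening: 0.0008
gripper_force: 0.0
```

Emit:
servo_tool:
  motion: [-0.005,0,0,0,0,0,1,-0.005,0,0,0,0,0,1,-0.005,0,0,0,0,0,1,-0.005,0,0,0,0,0,1,-0.005,0,0,0,0,0,1,-0.005,0,0,0,0,0,1,-0.005,0,0,0,0,0,1,-0.005,0,0,0,0,0,1,-0.005,0,0,0,0,0,1,-0.005,0,0,0,0,0,1]

```text
time_s: 7.35
ee_pos: [0.5888, -0.1317, 0.1176]
tool_rot: [[-0.0, 1.0, 0.0], [1.0, 0.0, -0.0], [-0.0, 0.0, -1.0]]
wrist_force: [-0.2, -0.1, -0.3]
opening: 0.0005
gripper_force: 0.0
```

Emit:
servo_tool:
  motion: [-0.005,0,0,0,0,0,1,-0.005,0,0,0,0,0,1,-0.005,0,0,0,0,0,1,-0.005,0,0,0,0,0,1,-0.005,0,0,0,0,0,1,-0.005,0,0,0,0,0,1,-0.005,0,0,0,0,0,1,-0.005,0,0,0,0,0,1,-0.005,0,0,0,0,0,1,-0.005,0,0,0,0,0,1]

```text
time_s: 8.35
ee_pos: [0.5887, -0.1327, 0.1176]
tool_rot: [[-0.0, 1.0, -0.0], [1.0, 0.0, 0.0], [0.0, -0.0, -1.0]]
wrist_force: [-0.8, -0.0, 0.7]
opening: 0.0004
gripper_force: 0.0
```

Emit:
servo_tool:
  motion: [-0.005,0,0,0,0,0,1,-0.005,0,0,0,0,0,1,-0.005,0,0,0,0,0,1,-0.005,0,0,0,0,0,1,-0.005,0,0,0,0,0,1,-0.005,0,0,0,0,0,1,-0.005,0,0,0,0,0,1,-0.005,0,0,0,0,0,1,-0.005,0,0,0,0,0,1,-0.005,0,0,0,0,0,1]

```text
time_s: 9.35
ee_pos: [0.5887, -0.1337, 0.1176]
tool_rot: [[-0.0, 1.0, -0.0], [1.0, 0.0, -0.0], [-0.0, -0.0, -1.0]]
wrist_force: [-0.8, 0.6, 0.4]
opening: 0.0007
gripper_force: 0.0
```

Emit:
servo_tool:
  motion: [-0.005,0,0,0,0,0,1,-0.005,0,0,0,0,0,1,-0.005,0,0,0,0,0,1,-0.005,0,0,0,0,0,1,-0.005,0,0,0,0,0,1,-0.005,0,0,0,0,0,1,-0.005,0,0,0,0,0,1,-0.005,0,0,0,0,0,1,-0.005,0,0,0,0,0,1,-0.005,0,0,0,0,0,1]

```text
time_s: 10.35
ee_pos: [0.5887, -0.1347, 0.1176]
tool_rot: [[-0.0, 1.0, -0.0], [1.0, 0.0, 0.0], [0.0, -0.0, -1.0]]
wrist_force: [0.5, -0.1, -0.4]
opening: 0.0001
gripper_force: 0.0
```

Emit:
servo_tool:
  motion: [-0.005,0,0,0,0,0,1,-0.005,0,0,0,0,0,1,-0.005,0,0,0,0,0,1,-0.005,0,0,0,0,0,1,-0.005,0,0,0,0,0,1,-0.005,0,0,0,0,0,1,-0.005,0,0,0,0,0,1,-0.005,0,0,0,0,0,1,-0.005,0,0,0,0,0,1,-0.005,0,0,0,0,0,1]

```text
time_s: 11.35
ee_pos: [0.5888, -0.1356, 0.1176]
tool_rot: [[-0.0, 1.0, 0.0], [1.0, 0.0, 0.0], [0.0, 0.0, -1.0]]
wrist_force: [0.6, 0.4, -0.2]
opening: 0.0003
gripper_force: 0.0
```

Emit:
servo_tool:
  motion: [-0.005,0,0,0,0,0,1,-0.005,0,0,0,0,0,1,-0.005,0,0,0,0,0,1,-0.005,0,0,0,0,0,1,-0.005,0,0,0,0,0,1,-0.005,0,0,0,0,0,1,-0.005,0,0,0,0,0,1,-0.005,0,0,0,0,0,1,-0.005,0,0,0,0,0,1,-0.005,0,0,0,0,0,1]

```text
time_s: 12.35
ee_pos: [0.5887, -0.1367, 0.1176]
tool_rot: [[-0.0, 1.0, -0.0], [1.0, 0.0, 0.0], [0.0, -0.0, -1.0]]
wrist_force: [-0.0, -0.0, 1.2]
opening: 0.0006
gripper_force: 0.0
```

Emit:
servo_tool:
  motion: [-0.005,0,0,0,0,0,1,-0.005,0,0,0,0,0,1,-0.005,0,0,0,0,0,1,-0.005,0,0,0,0,0,1,-0.005,0,0,0,0,0,1,-0.005,0,0,0,0,0,1,-0.005,0,0,0,0,0,1,-0.005,0,0,0,0,0,1,-0.005,0,0,0,0,0,1,-0.005,0,0,0,0,0,1]

```text
time_s: 13.35
ee_pos: [0.5887, -0.1374, 0.1176]
tool_rot: [[-0.0, 1.0, -0.0], [1.0, 0.0, 0.0], [0.0, -0.0, -1.0]]
wrist_force: [0.2, 0.8, 1.1]
opening: 0.0003
gripper_force: 0.7
```

Emit:
servo_tool:
  motion: [-0.005,0,0,0,0,0,1,-0.005,0,0,0,0,0,1,-0.005,0,0,0,0,0,1,-0.005,0,0,0,0,0,1,-0.005,0,0,0,0,0,1,-0.005,0,0,0,0,0,1,-0.005,0,0,0,0,0,1,-0.005,0,0,0,0,0,1,-0.005,0,0,0,0,0,1,-0.005,0,0,0,0,0,1]

```text
time_s: 14.35
ee_pos: [0.5887, -0.1377, 0.1176]
tool_rot: [[-0.0, 1.0, -0.0], [1.0, 0.0, 0.002], [0.002, -0.0, -1.0]]
wrist_force: [-0.1, 6.9, 2.6]
opening: 0.0003
gripper_force: 3.2
```

Emit:
servo_tool:
  motion: [0.5,0,0,0,0,0,1,0,0,-0.8,0,0,0,1,0,0,-0.8,0,0,0,1,0,0,-0.8,0,0,0,1,0,0,-0.8,0,0,0,1,0,0,-0.8,0,0,0,1,0,0,0,0,0,0.095,0,0,0,0,0,0,0.095,0,0,0,0,0,0,0.095,0,0,0,0,0,0,0.095,0]

```text
time_s: 15.35
ee_pos: [0.5889, -0.1289, 0.1987]
tool_rot: [[0.567, 0.824, 0.001], [0.824, -0.567, -0.0], [0.0, 0.001, -1.0]]
wrist_force: [-0.5, -0.8, 0.2]
opening: 0.0301
gripper_force: 0.0
```

Emit:
servo_tool:
  motion: [0,0,0,0,0,0.0886,0,0,0,0,0,0,0.0886,0,0,0,0,0,0,0.0886,0,0,0,0,0,0,0.0886,0,0,0,0,0,0,0.0886,0,0,0,0,0,0,0.0886,0,0,0,0,0,0,0.0884,0,-0.86,0,0,0,0,0,0,-0.86,0,0,0,0,0,0,-0.86,0,0,0,0,0,0]

```text
time_s: 16.35
ee_pos: [0.5367, -0.1289, 0.1986]
tool_rot: [[1.0, 0.0, 0.001], [0.0, -1.0, -0.0], [0.001, 0.0, -1.0]]
wrist_force: [1.0, 1.1, 0.3]
opening: 0.0918
gripper_force: 0.0
```

Emit:
servo_tool:
  motion: [-0.86,0,0,0,0,0,0,-0.86,0,0,0,0,0,0,0,0,0.8,0,0,0,0,0,0,0.8,0,0,0,0,0,0,0.8,0,0,0,0,0,0,0.8,0,0,0,0,0,0,0.8,0,0,0,0,0,0,0.8,0,0,0,0,0,0,0.8,0,0,0,0,0,0,0.8,0,0,0,0]

```text
time_s: 17.35
ee_pos: [0.5032, -0.1291, 0.0701]
tool_rot: [[1.0, 0.0, 0.001], [0.0, -1.0, -0.001], [0.001, 0.001, -1.0]]
wrist_force: [0.4, 0.4, 0.4]
opening: 0.0918
gripper_force: 0.0
```

Emit:
servo_tool:
  motion: [0,0,0.55,0,0,0,0,0,0,0.55,0,0,0,0,0,0,0.55,0,0,0,0,0,0,0.55,0,0,0,0,0,0,0,0,0,0,0,0.07,0,0,0,0,0,0,0.07,0,0,0,0,0,0,0.07,0,0,0,0,0,0,0.07,0,0,0,0,0,0,0.07,0,0,0,0,0,0]

```text
time_s: 18.35
ee_pos: [0.5101, -0.1288, 0.0259]
tool_rot: [[1.0, 0.0, 0.0], [0.0, -1.0, -0.0], [0.0, 0.0, -1.0]]
wrist_force: [-0.4, 0.2, -0.0]
opening: 0.092
gripper_force: 0.0
```

Emit:
servo_tool:
  motion: [0.03,0,0,0,0,0,0,0.03,0,0,0,0,0,0,0.03,0,0,0,0,0,0,0.03,0,0,0,0,0,0,0.03,0,0,0,0,0,0,0.03,0,0,0,0,0,0,0.03,0,0,0,0,0,0,0.03,0,0,0,0,0,0,0.03,0,0,0,0,0,0,0.03,0,0,0,0,0,0]

```text
time_s: 19.35
ee_pos: [0.5153, -0.1288, 0.0255]
tool_rot: [[1.0, 0.0, -0.001], [0.0, -1.0, -0.0], [-0.001, 0.0, -1.0]]
wrist_force: [-2.1, -0.7, 1.4]
opening: 0.092
gripper_force: 1.3
```

Emit:
servo_tool:
  motion: [0.015,0,0,0,0,0,0,0.015,0,0,0,0,0,0,0.015,0,0,0,0,0,0,0.015,0,0,0,0,0,0,0.015,0,0,0,0,0,0,0.015,0,0,0,0,0,0,0.015,0,0,0,0,0,0,0.015,0,0,0,0,0,0,0.015,0,0,0,0,0,0,0.015,0,0,0,0,0,0]

```text
time_s: 20.35
ee_pos: [0.5187, -0.1285, 0.0256]
tool_rot: [[1.0, 0.0, -0.0], [0.0, -1.0, 0.0], [-0.0, -0.0, -1.0]]
wrist_force: [-2.4, -0.5, 1.0]
opening: 0.092
gripper_force: 1.5
```

Emit:
servo_tool:
  motion: [0.01,0,0,0,0,0,0,0.01,0,0,0,0,0,0,0.01,0,0,0,0,0,0,0.01,0,0,0,0,0,0,0.01,0,0,0,0,0,0,0.01,0,0,0,0,0,0,0.01,0,0,0,0,0,0,0.01,0,0,0,0,0,0,0.01,0,0,0,0,0,0,0.01,0,0,0,0,0,0]

```text
time_s: 21.35
ee_pos: [0.5208, -0.1287, 0.0255]
tool_rot: [[1.0, 0.0, 0.0], [0.0, -1.0, -0.0], [0.0, 0.0, -1.0]]
wrist_force: [-1.6, -0.0, -0.9]
opening: 0.092
gripper_force: 0.7
```

Emit:
servo_tool:
  motion: [0.01,0,0,0,0,0,0,0.01,0,0,0,0,0,0,0.01,0,0,0,0,0,0,0.01,0,0,0,0,0,0,0.01,0,0,0,0,0,0,0.01,0,0,0,0,0,0,0.01,0,0,0,0,0,0,0.01,0,0,0,0,0,0,0.01,0,0,0,0,0,0,0.01,0,0,0,0,0,0]

```text
time_s: 22.35
ee_pos: [0.5213, -0.1287, 0.0255]
tool_rot: [[1.0, 0.001, -0.004], [0.001, -1.0, 0.0], [-0.004, -0.0, -1.0]]
wrist_force: [-9.0, -0.3, 5.9]
opening: 0.0919
gripper_force: 4.6
```

Emit:
servo_tool:
  motion: [0.01,0,0,0,0,0,0,0.01,0,0,0,0,0,0,0.01,0,0,0,0,0,0,0.01,0,0,0,0,0,0,0.01,0,0,0,0,0,0,0.01,0,0,0,0,0,0,0.01,0,0,0,0,0,0,0.01,0,0,0,0,0,0,0.01,0,0,0,0,0,0,0.01,0,0,0,0,0,0]

```text
time_s: 23.35
ee_pos: [0.5214, -0.1287, 0.0255]
tool_rot: [[1.0, 0.001, -0.008], [0.001, -1.0, 0.001], [-0.008, -0.001, -1.0]]
wrist_force: [-16.7, -0.9, 12.1]
opening: 0.0922
gripper_force: 8.4
```

Emit:
servo_tool:
  motion: [-0.4,0,0,0,0,0,0,-0.4,0,0,0,0,0,0,0,0,-0.9,0,0,0,0,0,0,-0.9,0,0,0,0,0,0,-0.9,0,0,0,0,0,0,-0.9,0,0,0,0,0,0,-0.9,0,0,0,0,0,0,-0.9,0,0,0,0,0,0,-0.5,0,0,0,0,0,0,0,0,0,0,0]

```text
time_s: 24.35
ee_pos: [0.51, -0.1292, 0.1453]
tool_rot: [[1.0, 0.0, 0.004], [0.0, -1.0, -0.002], [0.004, 0.002, -1.0]]
wrist_force: [-0.4, -0.2, -0.0]
opening: 0.092
gripper_force: 0.0
```

```bash
cat >> h.py <<'E'
def st(): 
    s=readout.get_state(); print("t",round(s["time_s"],1),"tcp",s["ee_pos"].round(4),"yaw",np.degrees(np.arctan2(s["tool_rot"][1,0],s["tool_rot"][0,0])).round(2))
def wtop(bias=(3.5,0.8)):
    f=grab("top")
    for o in woods(f):
        if 370<o[1]<700 and abs(o[2])<500: print(o[0],"xy",round(o[1]+bias[0],1),round(o[2]+bias[1],1),o[3:])
    return f
E
python3 - <<'E'
from h import *
f=wtop(); st(); save(f,"pics/t2.png")
for o in woods(grab("scene")):
    if 370<o[1]<700 and abs(o[2])<500: print("scene",*o)
E
```

```text
[263. 238.] xy 433.4 90.0 (116, 39, 16.7)
[387. 231.] xy 472.6 -336.6 (119, 41, -10.0)
[183. 229.] xy 459.5 373.9 (119, 40, -8.2)
t 24.4 tcp [ 0.5092 -0.1289  0.144 ] yaw 0.02
scene [323. 234.] 582.4 -111.6 116 95 0.3
scene [461. 223.] 464.5 374.6 127 40 -9.0
scene [383. 210.] 438.3 91.2 130 41 17.3
scene [268. 208.] 478.9 -334.0 131 46 -11.8
scene [331. 205.] 438.3 -105.1 129 43 -13.4
```

Emit:
servo_tool:
  motion: [-0.77,-0.2,0,0,0,0,0,-0.77,-0.2,0,0,0,0,0,-0.77,-0.2,0,0,0,0,0,-0.77,-0.2,0,0,0,0,0,-0.77,-0.2,0,0,0,0,0,0,0,0,0,0,0.071,0,0,0,0,0,0,0.071,0,0,0,0.9,0,0,0,0,0,0,0.9,0,0,0,0,0,0,0.9,0,0,0,0]

```text
time_s: 25.45
ee_pos: [0.431, -0.1083, 0.0879]
tool_rot: [[0.975, -0.221, -0.001], [-0.221, -0.975, 0.001], [-0.001, -0.001, -1.0]]
wrist_force: [-0.3, 0.2, -0.0]
opening: 0.0921
gripper_force: 0.0
```

Emit:
servo_tool:
  motion: [0,0,0.9,0,0,0,0,0,0,0.9,0,0,0,0,0,0,0.9,0,0,0,0,0,0,0.9,0,0,0,0,0,0,0.4,0,0,0,0,0,0,0,0,0,0,1,0,0,0,0,0,0,1,0,0,0,0,0,0,1,0,0,0,0,0,0,1,0,0,0,0,0,0,1]

```text
time_s: 26.45
ee_pos: [0.4317, -0.1087, 0.0096]
tool_rot: [[0.975, -0.221, -0.0], [-0.221, -0.975, 0.0], [-0.0, -0.0, -1.0]]
wrist_force: [-0.6, -0.8, 0.5]
opening: 0.0537
gripper_force: 0.0
```

Emit:
servo_tool:
  motion: [0,0,0,0,0,0,1,0,0,0,0,0,0,1,0,0,0,0,0,0,1,0,0,-0.5,0,0,0,1,0,0,-0.5,0,0,0,1,0,0,-0.5,0,0,0,1,0,0,-0.5,0,0,0,1,0,0,-0.5,0,0,0,1,0,0,-0.5,0,0,0,1,0,0,0,0,0,0,1]

```text
time_s: 27.45
ee_pos: [0.4329, -0.1094, 0.0714]
tool_rot: [[0.975, -0.221, 0.003], [-0.221, -0.975, -0.002], [0.003, 0.001, -1.0]]
wrist_force: [-0.6, 0.3, -1.7]
opening: 0.0398
gripper_force: 30.0
```

Emit:
servo_tool:
  motion: [0,0,0,0,0,-0.071,1,0,0,0,0,0,-0.071,1,0.944,-0.581,0,0,0,0,1,0.944,-0.581,0,0,0,0,1,0.944,-0.581,0,0,0,0,1,0.944,-0.581,0,0,0,0,1,0.944,-0.581,0,0,0,0,1,0.944,-0.581,0,0,0,0,1,0.944,-0.581,0,0,0,0,1,0.944,-0.581,0,0,0,0,1]

```text
time_s: 28.45
ee_pos: [0.583, -0.015, 0.0689]
tool_rot: [[1.0, 0.0, -0.001], [0.0, -1.0, 0.0], [-0.001, -0.0, -1.0]]
wrist_force: [0.4, -0.4, -1.0]
opening: 0.0398
gripper_force: 30.0
```

Emit:
servo_tool:
  motion: [0,0,0,0,0,0,1,0,0,0.48,0,0,0,1,0,0,0.48,0,0,0,1,0,0,0.48,0,0,0,1,0,0,0.48,0,0,0,1,0,0,0.3,0,0,0,1,0,0,0.2,0,0,0,1,0,0,0,0,0,0,1,0,0,0,0,0,0,1,0,0,0,0,0,0,1]

```text
time_s: 29.45
ee_pos: [0.5828, -0.0159, 0.0216]
tool_rot: [[1.0, 0.0, -0.0], [0.0, -1.0, -0.0], [-0.0, 0.0, -1.0]]
wrist_force: [-3.4, -0.7, 6.1]
opening: 0.0393
gripper_force: 30.0
```

Emit:
servo_tool:
  motion: [0,0,0,0,0,0,0.43,0,0,0,0,0,0,0.43,0,0,0,0,0,0,0.43,0,0,-0.85,0,0,0,0.43,0,0,-0.85,0,0,0,0.43,0,0,-0.85,0,0,0,0.43,0,0,0,0,0,-0.091,0.3,0,0,0,0,0,-0.091,0.3,0,0,0,0,0,-0.091,0.3,0,0,0,0,0,-0.091,0.3]

```text
time_s: 30.45
ee_pos: [0.5828, -0.0157, 0.0721]
tool_rot: [[0.838, 0.546, 0.0], [0.546, -0.838, 0.0], [0.0, 0.0, -1.0]]
wrist_force: [0.1, 0.3, -0.6]
opening: 0.0644
gripper_force: 0.0
```

Emit:
servo_tool:
  motion: [0,0,0,0,0,-0.091,0.3,0,0,0,0,0,-0.091,0.3,0,0,0,0,0,-0.091,0.3,0,0,0,0,0,-0.091,0.3,0,0,0,0,0,-0.091,0.3,0,0,0,0,0,-0.091,0.3,0,0,0,0,0,-0.09,0.3,1,0,0,0,0,0,0.3,1,0,0,0,0,0,0.3,0,0,0.6,0,0,0,0.3]

```text
time_s: 31.45
ee_pos: [0.5841, 0.0259, 0.0614]
tool_rot: [[-0.003, 1.0, 0.004], [1.0, 0.003, 0.0], [0.0, 0.004, -1.0]]
wrist_force: [-0.6, -0.2, 0.6]
opening: 0.0641
gripper_force: 0.0
```

```bash
python3 - <<'E'
from h import *
f=grab("scene"); st(); im=f["image"][150:280,230:490,::-1]; cv2.imwrite("pics/c3.png",cv2.resize(im,None,fx=3,fy=3,interpolation=cv2.INTER_CUBIC))
E
```

```text
t 31.5 tcp [0.5819 0.025  0.0581] yaw 90.12
```

View pics/c3.png

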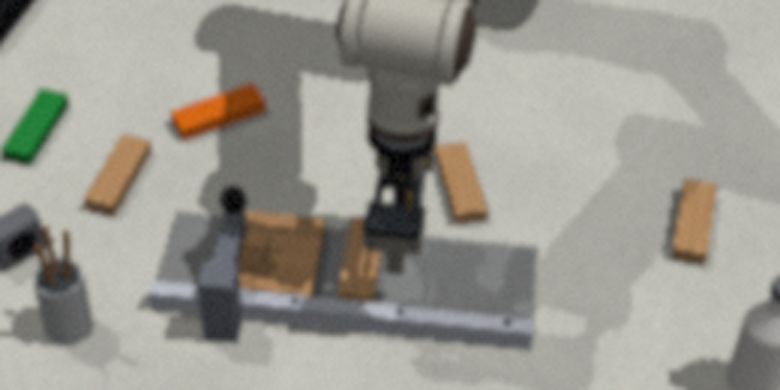

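The stave lies on the bed at crop (360,258), with a gap to the board at (280,250), and the fingers are at its left. Pushing.

Emit:
servo_tool:
  motion: [0,0,0.8,0,0,0,0.3,0,0,0.8,0,0,0,0.3,0,0,0,0,0,0,0.3,-0.2,0,0,0,0,0,0.3,-0.2,0,0,0,0,0,0.3,-0.2,0,0,0,0,0,0.3,-0.2,0,0,0,0,0,0.3,-0.2,0,0,0,0,0,0.3,-0.2,0,0,0,0,0,0.3,-0.2,0,0,0,0,0,0.3]

```text
time_s: 32.5
ee_pos: [0.5829, -0.004, 0.0284]
tool_rot: [[-0.0, 1.0, 0.0], [1.0, 0.0, 0.0], [0.0, 0.0, -1.0]]
wrist_force: [0.3, 1.4, 1.4]
opening: 0.0643
gripper_force: 0.7
```

Emit:
servo_tool:
  motion: [-0.05,0,0,0,0,0,0.3,-0.05,0,0,0,0,0,0.3,-0.05,0,0,0,0,0,0.3,-0.05,0,0,0,0,0,0.3,-0.05,0,0,0,0,0,0.3,-0.05,0,0,0,0,0,0.3,-0.05,0,0,0,0,0,0.3,-0.05,0,0,0,0,0,0.3,-0.05,0,0,0,0,0,0.3,-0.05,0,0,0,0,0,0.3]

```text
time_s: 33.5
ee_pos: [0.5827, -0.0138, 0.0282]
tool_rot: [[-0.0, 1.0, -0.0], [1.0, 0.0, 0.0], [0.0, -0.0, -1.0]]
wrist_force: [-0.1, 1.0, 0.8]
opening: 0.0642
gripper_force: 0.7
```

Emit:
servo_tool:
  motion: [-0.02,0,0,0,0,0,0.3,-0.02,0,0,0,0,0,0.3,-0.02,0,0,0,0,0,0.3,-0.02,0,0,0,0,0,0.3,-0.02,0,0,0,0,0,0.3,-0.02,0,0,0,0,0,0.3,-0.02,0,0,0,0,0,0.3,-0.02,0,0,0,0,0,0.3,-0.02,0,0,0,0,0,0.3,-0.02,0,0,0,0,0,0.3]

```text
time_s: 34.5
ee_pos: [0.5827, -0.0173, 0.0282]
tool_rot: [[-0.0, 1.0, -0.0], [1.0, 0.0, 0.001], [0.001, -0.0, -1.0]]
wrist_force: [-1.4, 3.8, 1.0]
opening: 0.0643
gripper_force: 1.8
```

Emit:
servo_tool:
  motion: [-0.025,0,0,0,0,0,0.3,-0.025,0,0,0,0,0,0.3,-0.025,0,0,0,0,0,0.3,-0.025,0,0,0,0,0,0.3,0.5,0,0,0,0,0,0.3,0.5,0,0,0,0,0,0.3,0,0,-1,0,0,0,0.3,0,0,-1,0,0,0,0,0,0,-1,0,0,0,0,0,0,-1,0,0,0,0]

```text
time_s: 35.5
ee_pos: [0.5825, 0.0008, 0.1088]
tool_rot: [[-0.001, 1.0, -0.0], [1.0, 0.001, -0.001], [-0.001, -0.0, -1.0]]
wrist_force: [0.2, -0.2, -0.7]
opening: 0.0865
gripper_force: 0.0
```

```bash
python3 - <<'E'
from h import *
wtop(); st()
E
```

```text
[387. 231.] xy 472.6 -336.5 (119, 42, -9.3)
[183. 229.] xy 459.5 373.9 (119, 40, -8.2)
[325. 195.] xy 591.4 -110.3 (161, 124, -88.5)
t 35.5 tcp [5.850e-01 3.000e-04 1.127e-01] yaw 90.07
```

```bash
python3 - <<'E'
from h import *
for o in woods(grab("scene")):
    if 370<o[1]<700 and abs(o[2])<500: print("scene",*o)
st()
E
```

```text
scene [328. 234.] 579.3 -92.9 133 127 -85.2
scene [461. 223.] 463.5 373.8 127 41 -8.4
scene [383. 210.] 438.6 91.4 131 42 16.9
scene [269. 208.] 478.8 -333.1 129 44 -9.8
t 35.6 tcp [5.850e-01 3.000e-04 1.113e-01] yaw 90.06
```

Emit:
servo_tool:
  motion: [0.56,-0.94,0,0,0,0,0,0.56,-0.94,0,0,0,0,0,0.56,-0.94,0,0,0,0,0,0.56,-0.94,0,0,0,0,0,0.56,-0.94,0,0,0,0,0,0.56,-0.94,0,0,0,0,0,0.56,-0.94,0,0,0,0,0,0.56,-0.94,0,0,0,0,0,0,0,0,0,0,0.0905,0,0,0,0,0,0,0.0905,0]

```text
time_s: 36.6
ee_pos: [0.431, 0.0904, 0.1069]
tool_rot: [[0.285, 0.959, -0.002], [0.959, -0.285, -0.0], [-0.001, -0.001, -1.0]]
wrist_force: [-0.2, -0.5, -0.0]
opening: 0.0919
gripper_force: 0.0
```

Emit:
servo_tool:
  motion: [0,0,0,0,0,0.0905,0,0,0,0,0,0,0.0905,0,0,0,0,0,0,0.0905,0,0,0,0,0,0,0.0905,0,0,0,0,0,0,0.0905,0,0,0,0,0,0,0.0905,0,0,0,0,0,0,0.0905,0,0,0,0.9,0,0,0,0,0,0,0.9,0,0,0,0,0,0,0.9,0,0,0,0]

```text
time_s: 37.6
ee_pos: [0.4315, 0.09, 0.0526]
tool_rot: [[0.958, 0.288, -0.001], [0.288, -0.958, -0.0], [-0.001, 0.0, -1.0]]
wrist_force: [0.2, 0.3, 0.6]
opening: 0.0915
gripper_force: 0.0
```

Emit:
servo_tool:
  motion: [0,0,0.9,0,0,0,0,0,0,0.9,0,0,0,0,0,0,0.4,0,0,0,0,0,0,0,0,0,0,1,0,0,0,0,0,0,1,0,0,0,0,0,0,1,0,0,0,0,0,0,1,0,0,0,0,0,0,1,0,0,0,0,0,0,1,0,0,0,0,0,0,1]

```text
time_s: 38.6
ee_pos: [0.4323, 0.0898, 0.0103]
tool_rot: [[0.958, 0.288, 0.0], [0.288, -0.958, 0.0], [0.0, 0.0, -1.0]]
wrist_force: [-1.0, -0.6, 1.2]
opening: 0.0397
gripper_force: 30.0
```

Emit:
servo_tool:
  motion: [0,0,0,0,0,0,1,0,0,-0.75,0,0,0,1,0,0,-0.75,0,0,0,1,0,0,-0.75,0,0,0,1,0,0,-0.75,0,0,0,1,0,0,0,0,0,0.093,1,0,0,0,0,0,0.093,1,0,0,0,0,0,0,1,0,0,0,0,0,0,1,0,0,0,0,0,0,1]

```text
time_s: 39.6
ee_pos: [0.4321, 0.0899, 0.07]
tool_rot: [[1.0, 0.002, -0.0], [0.002, -1.0, 0.0], [-0.0, -0.0, -1.0]]
wrist_force: [0.2, -0.1, -0.0]
opening: 0.0397
gripper_force: 30.0
```

Emit:
servo_tool:
  motion: [0.93,0.43,0,0,0,0.0013,1,0.93,0.43,0,0,0,0,1,0.93,0.43,0,0,0,0,1,0.93,0.43,0,0,0,0,1,0.93,0.43,0,0,0,0,1,0.93,0.43,0,0,0,0,1,0.93,0.43,0,0,0,0,1,0.93,0.43,0,0,0,0,1,0,0,0,0,0,0,1,0,0,0.4,0,0,0,1]

```text
time_s: 40.6
ee_pos: [0.5814, 0.0207, 0.0626]
tool_rot: [[1.0, -0.002, 0.001], [-0.002, -1.0, -0.0], [0.001, 0.0, -1.0]]
wrist_force: [-0.7, 0.0, -0.5]
opening: 0.0398
gripper_force: 30.0
```

Emit:
servo_tool:
  motion: [0,0,0.48,0,0,0,1,0,0,0.48,0,0,0,1,0,0,0.48,0,0,0,1,0,0,0.3,0,0,0,1,0,0,0.2,0,0,0,1,0,0,0,0,0,0,1,0,0,0,0,0,0,1,0,0,0,0,0,0,1,0,0,0,0,0,0,1,0,0,0,0,0,0,1]

```text
time_s: 41.6
ee_pos: [0.581, 0.0207, 0.0236]
tool_rot: [[1.0, -0.003, 0.0], [-0.003, -1.0, -0.0], [0.0, 0.0, -1.0]]
wrist_force: [0.0, -0.4, -1.1]
opening: 0.0396
gripper_force: 30.0
```

Emit:
servo_tool:
  motion: [0,0,0.07,0,0,0,1,0,0,0,0,0,0,0.43,0,0,0,0,0,0,0.43,0,0,0,0,0,0,0.43,0,0,-0.85,0,0,0,0.43,0,0,-0.85,0,0,0,0.43,0,0,-0.85,0,0,0,0.43,0,0,0,0,0,-0.091,0.3,0,0,0,0,0,-0.091,0.3,0,0,0,0,0,-0.091,0.3]

```text
time_s: 42.6
ee_pos: [0.581, 0.0207, 0.0732]
tool_rot: [[0.908, 0.419, 0.0], [0.419, -0.908, -0.0], [0.0, 0.0, -1.0]]
wrist_force: [-0.3, 0.3, -0.4]
opening: 0.0644
gripper_force: 0.0
```

Emit:
servo_tool:
  motion: [0,0,0,0,0,-0.091,0.3,0,0,0,0,0,-0.091,0.3,0,0,0,0,0,-0.091,0.3,0,0,0,0,0,-0.091,0.3,0,0,0,0,0,-0.091,0.3,0,0,0,0,0,-0.091,0.3,0,0,0,0,0,-0.091,0.3,0,0,0,0,0,-0.091,0.3,1,0,0,0,0,0,0.3,1,0,0,0,0,0,0.3]

```text
time_s: 43.6
ee_pos: [0.581, 0.0608, 0.073]
tool_rot: [[0.002, 1.0, 0.0], [1.0, -0.002, 0.0], [0.0, 0.0, -1.0]]
wrist_force: [-0.2, -0.7, 0.9]
opening: 0.0643
gripper_force: 0.0
```

Emit:
servo_tool:
  motion: [0,0,0.75,0,0,0,0.3,0,0,0.75,0,0,0,0.3,0,0,0.75,0,0,0,0.3,-0.2,0,0,0,0,0,0.3,-0.2,0,0,0,0,0,0.3,-0.2,0,0,0,0,0,0.3,-0.2,0,0,0,0,0,0.3,-0.2,0,0,0,0,0,0.3,-0.2,0,0,0,0,0,0.3,-0.2,0,0,0,0,0,0.3]

```text
time_s: 44.6
ee_pos: [0.5813, 0.0325, 0.0285]
tool_rot: [[0.001, 1.0, 0.001], [1.0, -0.001, 0.0], [0.0, 0.001, -1.0]]
wrist_force: [-0.2, 1.7, 0.9]
opening: 0.0639
gripper_force: 0.7
```

Emit:
servo_tool:
  motion: [-0.05,0,0,0,0,0,0.3,-0.05,0,0,0,0,0,0.3,-0.05,0,0,0,0,0,0.3,-0.05,0,0,0,0,0,0.3,-0.05,0,0,0,0,0,0.3,-0.05,0,0,0,0,0,0.3,-0.05,0,0,0,0,0,0.3,-0.05,0,0,0,0,0,0.3,-0.05,0,0,0,0,0,0.3,-0.05,0,0,0,0,0,0.3]

```text
time_s: 45.6
ee_pos: [0.5809, 0.0226, 0.028]
tool_rot: [[0.001, 1.0, -0.0], [1.0, -0.001, -0.0], [-0.0, -0.0, -1.0]]
wrist_force: [0.4, 1.8, 0.7]
opening: 0.0645
gripper_force: 0.7
```

Emit:
servo_tool:
  motion: [-0.02,0,0,0,0,0,0.3,-0.02,0,0,0,0,0,0.3,-0.02,0,0,0,0,0,0.3,-0.02,0,0,0,0,0,0.3,-0.02,0,0,0,0,0,0.3,-0.02,0,0,0,0,0,0.3,-0.02,0,0,0,0,0,0.3,-0.02,0,0,0,0,0,0.3,-0.02,0,0,0,0,0,0.3,-0.02,0,0,0,0,0,0.3]

```text
time_s: 46.6
ee_pos: [0.5809, 0.019, 0.028]
tool_rot: [[0.001, 1.0, -0.0], [1.0, -0.001, 0.0], [0.0, -0.0, -1.0]]
wrist_force: [-0.1, 3.6, 1.6]
opening: 0.0644
gripper_force: 2.0
```

Emit:
servo_tool:
  motion: [0.5,0,0,0,0,0,0.3,0.5,0,0,0,0,0,0.3,0,0,-1,0,0,0,0.3,0,0,-1,0,0,0,0,0,0,-1,0,0,0,0,0,0,-1,0,0,0,0,0,0,0,0,0,0,0,0,0,0,0,0,0,0,0,0,0,0,0,0,0,0,0,0,0,0,0,0]

```text
time_s: 47.6
ee_pos: [0.58, 0.0389, 0.1065]
tool_rot: [[0.001, 1.0, -0.003], [1.0, -0.001, 0.0], [0.0, -0.003, -1.0]]
wrist_force: [0.2, 0.4, -1.0]
opening: 0.0919
gripper_force: 0.0
```

```bash
python3 - <<'E'
from h import *
f=wtop(); st(); save(f,"pics/t3.png")
f=grab("scene")
for o in woods(f):
    if 370<o[1]<700 and abs(o[2])<500: print("scene",*o)
E
```

```text
[387. 231.] xy 472.5 -336.4 (119, 42, -9.6)
[183. 229.] xy 459.5 373.9 (119, 40, -8.2)
[321. 195.] xy 589.6 -91.1 (201, 128, -88.0)
t 47.6 tcp [0.5801 0.0388 0.1067] yaw 89.95
scene [332. 234.] 579.4 -73.6 172 124 -85.5
scene [461. 223.] 464.1 374.0 126 41 -8.4
scene [269. 208.] 478.8 -332.9 129 44 -9.8
```

Emit:
servo_tool:
  motion: [0.931,-0.337,0,0,0,0,0,0.931,-0.337,0,0,0,0,0,0.931,-0.337,0,0,0,0,0,0.931,-0.337,0,0,0,0,0,0.931,-0.337,0,0,0,0,0,0.931,-0.337,0,0,0,0,0,0.931,-0.337,0,0,0,0,0,0.931,-0.337,0,0,0,0,0,0.931,-0.337,0,0,0,0,0,0.931,-0.337,0,0,0,0,0]

```text
time_s: 48.7
ee_pos: [0.5132, 0.2256, 0.1076]
tool_rot: [[0.001, 1.0, -0.001], [1.0, -0.001, -0.0], [-0.0, -0.001, -1.0]]
wrist_force: [0.0, -0.6, 0.3]
opening: 0.0917
gripper_force: 0.0
```

Emit:
servo_tool:
  motion: [0.931,-0.337,0,0,0,0,0,0.931,-0.337,0,0,0,0,0,0.931,-0.337,0,0,0,0,0,0.931,-0.337,0,0,0,0,0,0.931,-0.337,0,0,0,0,0,0.931,-0.337,0,0,0,0,0,0.931,-0.337,0,0,0,0,0,0.931,-0.337,0,0,0,0,0,0,0,0,0,0,0.0908,0,0,0,0,0,0,0.0908,0]

```text
time_s: 49.7
ee_pos: [0.4594, 0.3744, 0.1074]
tool_rot: [[0.287, 0.958, -0.001], [0.958, -0.287, -0.0], [-0.001, -0.001, -1.0]]
wrist_force: [-0.7, 0.3, 0.3]
opening: 0.092
gripper_force: 0.0
```

Emit:
servo_tool:
  motion: [0,0,0,0,0,0.0908,0,0,0,0,0,0,0.0908,0,0,0,0,0,0,0.0908,0,0,0,0,0,0,0.0908,0,0,0,0,0,0,0.0908,0,0,0,0,0,0,0.0908,0,0,0,0,0,0,0.0908,0,0,0,0,0,0,0.0908,0,0,0,0,0,0,0.0908,0,0,0,0,0,0,0.0908,0]

```text
time_s: 50.7
ee_pos: [0.4597, 0.3738, 0.1075]
tool_rot: [[0.989, -0.147, -0.001], [-0.147, -0.989, -0.0], [-0.001, 0.001, -1.0]]
wrist_force: [0.7, -0.2, 0.0]
opening: 0.0919
gripper_force: 0.0
```

Emit:
servo_tool:
  motion: [0,0,0.8,0,0,0,0,0,0,0.8,0,0,0,0,0,0,0.8,0,0,0,0,0,0,0.8,0,0,0,0,0,0,0.8,0,0,0,0,0,0,0.85,0,0,0,0,0,0,0,0,0,0,1,0,0,0,0,0,0,1,0,0,0,0,0,0,1,0,0,0,0,0,0,1]

```text
time_s: 51.7
ee_pos: [0.4598, 0.3739, 0.0109]
tool_rot: [[0.99, -0.141, -0.0], [-0.141, -0.99, -0.0], [-0.0, 0.0, -1.0]]
wrist_force: [0.0, -0.3, -0.5]
opening: 0.0618
gripper_force: 0.0
```

Emit:
servo_tool:
  motion: [0,0,0,0,0,0,1,0,0,0,0,0,0,1,0,0,0,0,0,0,1,0,0,-0.75,0,0,0,1,0,0,-0.75,0,0,0,1,0,0,-0.75,0,0,0,1,0,0,-0.75,0,0,0,1,0,0,0,0,0,-0.09,1,0,0,0,0,0,0,1,0,0,0,0,0,0,1]

```text
time_s: 52.7
ee_pos: [0.4599, 0.374, 0.0715]
tool_rot: [[1.0, -0.003, 0.0], [-0.003, -1.0, 0.0], [0.0, -0.0, -1.0]]
wrist_force: [0.1, -0.1, -0.8]
opening: 0.04
gripper_force: 30.0
```

Emit:
servo_tool:
  motion: [0.378,0.984,0,0,0,0,1,0.378,0.984,0,0,0,0,1,0.378,0.984,0,0,0,0,1,0.378,0.984,0,0,0,0,1,0.378,0.984,0,0,0,0,1,0.378,0.984,0,0,0,0,1,0.378,0.984,0,0,0,0,1,0.378,0.984,0,0,0,0,1,0.378,0.984,0,0,0,0,1,0.378,0.984,0,0,0,0,1]

```text
time_s: 53.7
ee_pos: [0.5354, 0.1763, 0.0708]
tool_rot: [[1.0, -0.003, -0.001], [-0.003, -1.0, -0.0], [-0.001, 0.0, -1.0]]
wrist_force: [0.1, 0.9, -1.4]
opening: 0.0394
gripper_force: 30.0
```

Emit:
servo_tool:
  motion: [0.378,0.984,0,0,0,0,1,0.378,0.984,0,0,0,0,1,0.378,0.984,0,0,0,0,1,0.378,0.984,0,0,0,0,1,0.378,0.984,0,0,0,0,1,0.378,0.984,0,0,0,0,1,0,0,0,0,0,0,1,0,0,0.5,0,0,0,1,0,0,0.5,0,0,0,1,0,0,0.5,0,0,0,1]

```text
time_s: 54.7
ee_pos: [0.5797, 0.0601, 0.0394]
tool_rot: [[1.0, 0.0, -0.002], [0.0, -1.0, 0.0], [-0.002, -0.0, -1.0]]
wrist_force: [-0.1, -0.3, -0.2]
opening: 0.0395
gripper_force: 30.0
```

Emit:
servo_tool:
  motion: [0,0,0.4,0,0,0,1,0,0,0.3,0,0,0,1,0,0,0.2,0,0,0,1,0,0,0,0,0,0,1,0,0,0,0,0,0,1,0,0,0,0,0,0,1,0,0,0,0,0,0,1,0,0,0,0,0,0,1,0,0,0,0,0,0,1,0,0,0,0,0,0,1]

```text
time_s: 55.7
ee_pos: [0.5809, 0.059, 0.0231]
tool_rot: [[1.0, -0.0, 0.0], [-0.0, -1.0, 0.0], [0.0, -0.0, -1.0]]
wrist_force: [0.8, 0.0, -0.6]
opening: 0.0396
gripper_force: 30.0
```

Emit:
servo_tool:
  motion: [0,0,0.06,0,0,0,1,0,0,0,0,0,0,0.43,0,0,0,0,0,0,0.43,0,0,0,0,0,0,0.43,0,0,-0.85,0,0,0,0.43,0,0,-0.85,0,0,0,0.43,0,0,-0.85,0,0,0,0.43,0,0,0,0,0,-0.091,0.3,0,0,0,0,0,-0.091,0.3,0,0,0,0,0,-0.091,0.3]

```text
time_s: 56.7
ee_pos: [0.5808, 0.0591, 0.0728]
tool_rot: [[0.907, 0.421, 0.0], [0.421, -0.907, -0.0], [0.0, 0.0, -1.0]]
wrist_force: [0.2, -0.0, 0.1]
opening: 0.0644
gripper_force: 0.0
```

Emit:
servo_tool:
  motion: [0,0,0,0,0,-0.091,0.3,0,0,0,0,0,-0.091,0.3,0,0,0,0,0,-0.091,0.3,0,0,0,0,0,-0.091,0.3,0,0,0,0,0,-0.091,0.3,0,0,0,0,0,-0.091,0.3,0,0,0,0,0,-0.091,0.3,0,0,0,0,0,-0.09,0.3,1,0,0,0,0,0,0.3,1,0,0,0,0,0,0.3]

```text
time_s: 57.7
ee_pos: [0.5808, 0.0991, 0.0726]
tool_rot: [[0.002, 1.0, -0.0], [1.0, -0.002, 0.0], [0.0, -0.0, -1.0]]
wrist_force: [0.7, -0.5, 0.6]
opening: 0.0645
gripper_force: 0.0
```

Emit:
servo_tool:
  motion: [0,0,0.75,0,0,0,0.3,0,0,0.75,0,0,0,0.3,0,0,0.75,0,0,0,0.3,-0.2,0,0,0,0,0,0.3,-0.2,0,0,0,0,0,0.3,-0.2,0,0,0,0,0,0.3,-0.2,0,0,0,0,0,0.3,-0.2,0,0,0,0,0,0.3,-0.2,0,0,0,0,0,0.3,-0.2,0,0,0,0,0,0.3]

```text
time_s: 58.7
ee_pos: [0.5812, 0.0709, 0.0283]
tool_rot: [[0.0, 1.0, 0.001], [1.0, -0.0, 0.0], [0.0, 0.001, -1.0]]
wrist_force: [-0.3, 1.1, 1.9]
opening: 0.0642
gripper_force: 0.7
```

Emit:
servo_tool:
  motion: [-0.05,0,0,0,0,0,0.3,-0.05,0,0,0,0,0,0.3,-0.05,0,0,0,0,0,0.3,-0.05,0,0,0,0,0,0.3,-0.05,0,0,0,0,0,0.3,-0.05,0,0,0,0,0,0.3,-0.05,0,0,0,0,0,0.3,-0.05,0,0,0,0,0,0.3,-0.05,0,0,0,0,0,0.3,-0.05,0,0,0,0,0,0.3]

```text
time_s: 59.7
ee_pos: [0.5808, 0.061, 0.0278]
tool_rot: [[0.0, 1.0, -0.0], [1.0, -0.0, 0.0], [0.0, -0.0, -1.0]]
wrist_force: [0.2, 1.8, 1.6]
opening: 0.0644
gripper_force: 0.7
```

Emit:
servo_tool:
  motion: [-0.02,0,0,0,0,0,0.3,-0.02,0,0,0,0,0,0.3,-0.02,0,0,0,0,0,0.3,-0.02,0,0,0,0,0,0.3,-0.02,0,0,0,0,0,0.3,-0.02,0,0,0,0,0,0.3,-0.02,0,0,0,0,0,0.3,-0.02,0,0,0,0,0,0.3,-0.02,0,0,0,0,0,0.3,-0.02,0,0,0,0,0,0.3]

```text
time_s: 60.7
ee_pos: [0.5807, 0.0573, 0.0278]
tool_rot: [[0.0, 1.0, -0.0], [1.0, -0.0, 0.0], [0.0, -0.0, -1.0]]
wrist_force: [-0.4, 3.9, 1.4]
opening: 0.0641
gripper_force: 2.3
```

Emit:
servo_tool:
  motion: [0.5,0,0,0,0,0,0.3,0.5,0,0,0,0,0,0.3,0,0,-1,0,0,0,0.3,0,0,-1,0,0,0,0,0,0,-1,0,0,0,0,0,0,-1,0,0,0,0,0,0,0,0,0,0,0,0,0,0,0,0,0,0,0,0,0,0,0,0,0,0,0,0,0,0,0,0]

```text
time_s: 61.7
ee_pos: [0.5798, 0.0772, 0.1062]
tool_rot: [[0.0, 1.0, -0.003], [1.0, -0.0, 0.0], [0.0, -0.003, -1.0]]
wrist_force: [-0.2, 0.1, -0.4]
opening: 0.0918
gripper_force: 0.0
```

```bash
python3 - <<'E'
from h import *
f=wtop(); st(); save(f,"pics/t4.png")
f=grab("scene")
for o in woods(f):
    if 370<o[1]<700 and abs(o[2])<500: print("scene",*o)
E
```

```text
[387. 231.] xy 472.5 -336.4 (119, 42, -9.6)
[316. 195.] xy 588.9 -71.8 (240, 127, -87.7)
t 61.8 tcp [0.58   0.0771 0.1064] yaw 89.99
scene [338. 235.] 576.6 -54.3 208 126 -88.5
scene [269. 208.] 478.8 -332.8 129 44 -9.9
```

Emit:
servo_tool:
  motion: [0,0,-1,0,0,0,0,0,0,-1,0,0,0,0,0,0,-1,0,0,0,0,0,0,-1,0,0,0,0,-0.937,-0.243,0,0,0,0,0,-0.937,-0.243,0,0,0,0,0,-0.937,-0.243,0,0,0,0,0,-0.937,-0.243,0,0,0,0,0,-0.937,-0.243,0,0,0,0,0,-0.937,-0.243,0,0,0,0,0]

```text
time_s: 62.8
ee_pos: [0.5512, -0.0361, 0.1873]
tool_rot: [[0.0, 1.0, -0.001], [1.0, -0.0, 0.0], [0.0, -0.001, -1.0]]
wrist_force: [0.6, -0.8, -1.0]
opening: 0.0922
gripper_force: 0.0
```

Emit:
servo_tool:
  motion: [-0.937,-0.243,0,0,0,0,0,-0.937,-0.243,0,0,0,0,0,-0.937,-0.243,0,0,0,0,0,-0.937,-0.243,0,0,0,0,0,-0.937,-0.243,0,0,0,0,0,-0.937,-0.243,0,0,0,0,0,-0.937,-0.243,0,0,0,0,0,-0.937,-0.243,0,0,0,0,0,-0.937,-0.243,0,0,0,0,0,-0.937,-0.243,0,0,0,0,0]

```text
time_s: 63.8
ee_pos: [0.5025, -0.2235, 0.1873]
tool_rot: [[0.0, 1.0, -0.001], [1.0, -0.0, 0.0], [0.0, -0.001, -1.0]]
wrist_force: [0.1, -0.3, 0.7]
opening: 0.092
gripper_force: 0.0
```

Emit:
servo_tool:
  motion: [-0.937,-0.243,0,0,0,0,0,-0.937,-0.243,0,0,0,0,0,-0.937,-0.243,0,0,0,0,0,-0.937,-0.243,0,0,0,0,0,-0.937,-0.243,0,0,0,0,0,-0.937,-0.243,0,0,0,0,0,0,0,0,0,0,0.0851,0,0,0,0,0,0,0.0851,0,0,0,0,0,0,0.0851,0,0,0,0,0,0,0.0851,0]

```text
time_s: 64.8
ee_pos: [0.4736, -0.3355, 0.1874]
tool_rot: [[0.515, 0.857, -0.0], [0.857, -0.515, 0.0], [0.0, -0.001, -1.0]]
wrist_force: [-1.0, 0.3, -0.0]
opening: 0.0918
gripper_force: 0.0
```

Emit:
servo_tool:
  motion: [0,0,0,0,0,0.0851,0,0,0,0,0,0,0.0851,0,0,0,0,0,0,0.0851,0,0,0,0,0,0,0.0851,0,0,0,0,0,0,0.0851,0,0,0,0,0,0,0.0851,0,0,0,0,0,0,0.0851,0,0,0,0,0,0,0.0851,0,0,0,0,0,0,0.0851,0,0,0,0.885,0,0,0,0]

```text
time_s: 65.8
ee_pos: [0.475, -0.3369, 0.1723]
tool_rot: [[0.986, -0.169, 0.003], [-0.169, -0.986, -0.004], [0.004, 0.003, -1.0]]
wrist_force: [0.8, 0.6, 0.2]
opening: 0.0919
gripper_force: 0.0
```

```bash
python3 - <<'E'
from h import *
f=wtop(); st()
f=grab("scene")
for o in woods(f):
    if 370<o[1]<700 and abs(o[2])<500: print("scene",*o)
E
```

```text
[310. 197.] xy 589.6 -69.1 (240, 125, -85.1)
t 65.8 tcp [ 0.473  -0.3348  0.1674] yaw -9.62
scene [339. 235.] 575.8 -54.9 209 128 -88.9
scene [269. 208.] 479.0 -333.0 129 45 -10.3
```

Emit:
servo_tool:
  motion: [0,0,0.885,0,0,0,0,0,0,0.885,0,0,0,0,0,0,0.885,0,0,0,0,0,0,0.885,0,0,0,0,0,0,0.885,0,0,0,0,0,0,0.885,0,0,0,0,0,0,0.885,0,0,0,0,0,0,0.885,0,0,0,0,0,0,0.885,0,0,0,0,0,0,0,0,0,0,0]

```text
time_s: 66.9
ee_pos: [0.4735, -0.3352, 0.0098]
tool_rot: [[0.986, -0.166, -0.001], [-0.166, -0.986, 0.001], [-0.001, -0.001, -1.0]]
wrist_force: [0.3, 0.9, 0.5]
opening: 0.0921
gripper_force: 0.0
```

Emit:
servo_tool:
  motion: [0,0,0,0,0,0,1,0,0,0,0,0,0,1,0,0,0,0,0,0,1,0,0,0,0,0,0,1,0,0,0,0,0,0,1,0,0,0,0,0,0,1,0,0,0,0,0,0,1,0,0,0,0,0,0,1,0,0,-0.5,0,0,0,1,0,0,-1,0,0,0,1]

```text
time_s: 67.9
ee_pos: [0.4726, -0.3338, 0.0397]
tool_rot: [[0.986, -0.167, -0.003], [-0.167, -0.986, 0.003], [-0.003, -0.003, -1.0]]
wrist_force: [-0.2, -0.6, -2.3]
opening: 0.0397
gripper_force: 30.0
```

Emit:
servo_tool:
  motion: [0,0,-1,0,0,0,1,0,0,-1,0,0,0,1,0,0,-1,0,0,0,1,0,0,-1,0,0,0,1,0,0,-1,0,0,0,1,0,0,-1,0,0,0,1,0,0,-1,0,0,0,1,0,0,0,0,0,-0.0534,1,0,0,0,0,0,-0.0534,1,0,0,0,0,0,0,1]

```text
time_s: 68.9
ee_pos: [0.4737, -0.335, 0.1814]
tool_rot: [[1.0, 0.001, 0.0], [0.001, -1.0, -0.0], [0.0, 0.0, -1.0]]
wrist_force: [-0.5, -0.0, -0.9]
opening: 0.0399
gripper_force: 30.0
```

Emit:
servo_tool:
  motion: [0.244,-0.982,0,0,0,0,1,0.244,-0.982,0,0,0,0,1,0.244,-0.982,0,0,0,0,1,0.244,-0.982,0,0,0,0,1,0.244,-0.982,0,0,0,0,1,0.244,-0.982,0,0,0,0,1,0.244,-0.982,0,0,0,0,1,0.244,-0.982,0,0,0,0,1,0.244,-0.982,0,0,0,0,1,0.244,-0.982,0,0,0,0,1]

```text
time_s: 69.9
ee_pos: [0.5224, -0.1378, 0.1809]
tool_rot: [[1.0, -0.002, -0.0], [-0.002, -1.0, 0.0], [-0.0, -0.0, -1.0]]
wrist_force: [-0.0, -0.3, -1.3]
opening: 0.0398
gripper_force: 30.0
```

Emit:
servo_tool:
  motion: [0.244,-0.982,0,0,0,0,1,0.244,-0.982,0,0,0,0,1,0.244,-0.982,0,0,0,0,1,0.244,-0.982,0,0,0,0,1,0.244,-0.982,0,0,0,0,1,0.244,-0.982,0,0,0,0,1,0.244,-0.982,0,0,0,0,1,0.244,-0.982,0,0,0,0,1,0.244,-0.982,0,0,0,0,1,0.244,-0.982,0,0,0,0,1]

```text
time_s: 70.9
ee_pos: [0.5711, 0.0586, 0.1809]
tool_rot: [[1.0, -0.002, -0.0], [-0.002, -1.0, 0.0], [-0.0, -0.0, -1.0]]
wrist_force: [0.7, 0.1, -0.6]
opening: 0.0399
gripper_force: 30.0
```

Emit:
servo_tool:
  motion: [0.244,-0.982,0,0,0,0,1,0.244,-0.982,0,0,0,0,1,0,0,0.98,0,0,0,1,0,0,0.98,0,0,0,1,0,0,0.98,0,0,0,1,0,0,0.98,0,0,0,1,0,0,0.98,0,0,0,1,0,0,0.98,0,0,0,1,0,0,0.7,0,0,0,1,0,0,0,0,0,0,1]

```text
time_s: 71.9
ee_pos: [0.5789, 0.097, 0.047]
tool_rot: [[1.0, -0.001, -0.005], [-0.001, -1.0, 0.0], [-0.005, -0.0, -1.0]]
wrist_force: [-0.1, 0.3, -0.9]
opening: 0.0399
gripper_force: 30.0
```

Emit:
servo_tool:
  motion: [0,0,0.4,0,0,0,1,0,0,0.3,0,0,0,1,0,0,0.3,0,0,0,1,0,0,0.2,0,0,0,1,0,0,0,0,0,0,1,0,0,0,0,0,0,1,0,0,0,0,0,0,1,0,0,0,0,0,0,1,0,0,0,0,0,0,1,0,0,0,0,0,0,1]

```text
time_s: 72.9
ee_pos: [0.581, 0.0969, 0.0253]
tool_rot: [[1.0, 0.0, 0.0], [0.0, -1.0, 0.0], [0.0, -0.0, -1.0]]
wrist_force: [0.2, -0.4, -0.8]
opening: 0.0398
gripper_force: 30.0
```

Emit:
servo_tool:
  motion: [0,0,0.17,0,0,0,1,0,0,0,0,0,0,0.43,0,0,0,0,0,0,0.43,0,0,0,0,0,0,0.43,0,0,-0.85,0,0,0,0.43,0,0,-0.85,0,0,0,0.43,0,0,-0.85,0,0,0,0.43,0,0,0,0,0,-0.091,0.3,0,0,0,0,0,-0.091,0.3,0,0,0,0,0,-0.091,0.3]

```text
time_s: 73.9
ee_pos: [0.5809, 0.0969, 0.0729]
tool_rot: [[0.907, 0.422, 0.0], [0.422, -0.907, 0.0], [0.0, 0.0, -1.0]]
wrist_force: [-0.1, -0.1, 0.1]
opening: 0.0645
gripper_force: 0.0
```

Emit:
servo_tool:
  motion: [0,0,0,0,0,-0.091,0.3,0,0,0,0,0,-0.091,0.3,0,0,0,0,0,-0.091,0.3,0,0,0,0,0,-0.091,0.3,0,0,0,0,0,-0.091,0.3,0,0,0,0,0,-0.091,0.3,0,0,0,0,0,-0.091,0.3,0,0,0,0,0,-0.09,0.3,1,0,0,0,0,0,0.3,1,0,0,0,0,0,0.3]

```text
time_s: 74.9
ee_pos: [0.5809, 0.137, 0.0727]
tool_rot: [[0.001, 1.0, -0.0], [1.0, -0.001, 0.0], [0.0, -0.0, -1.0]]
wrist_force: [0.5, 0.3, -0.5]
opening: 0.0643
gripper_force: 0.0
```

Emit:
servo_tool:
  motion: [0,0,0.75,0,0,0,0.3,0,0,0.75,0,0,0,0.3,0,0,0.75,0,0,0,0.3,-0.2,0,0,0,0,0,0.3,-0.2,0,0,0,0,0,0.3,-0.2,0,0,0,0,0,0.3,-0.2,0,0,0,0,0,0.3,-0.2,0,0,0,0,0,0.3,-0.2,0,0,0,0,0,0.3,-0.2,0,0,0,0,0,0.3]

```text
time_s: 75.9
ee_pos: [0.5814, 0.1087, 0.0283]
tool_rot: [[-0.001, 1.0, 0.001], [1.0, 0.001, 0.0], [0.0, 0.001, -1.0]]
wrist_force: [-0.2, 0.8, 0.9]
opening: 0.0647
gripper_force: 0.7
```

Emit:
servo_tool:
  motion: [-0.05,0,0,0,0,0,0.3,-0.05,0,0,0,0,0,0.3,-0.05,0,0,0,0,0,0.3,-0.05,0,0,0,0,0,0.3,-0.05,0,0,0,0,0,0.3,-0.05,0,0,0,0,0,0.3,-0.05,0,0,0,0,0,0.3,-0.05,0,0,0,0,0,0.3,-0.05,0,0,0,0,0,0.3,-0.05,0,0,0,0,0,0.3]

```text
time_s: 76.9
ee_pos: [0.5809, 0.0989, 0.0278]
tool_rot: [[-0.001, 1.0, -0.0], [1.0, 0.001, -0.0], [-0.0, -0.0, -1.0]]
wrist_force: [0.2, 1.5, 0.6]
opening: 0.0644
gripper_force: 0.7
```

Emit:
servo_tool:
  motion: [-0.02,0,0,0,0,0,0.3,-0.02,0,0,0,0,0,0.3,-0.02,0,0,0,0,0,0.3,-0.02,0,0,0,0,0,0.3,-0.02,0,0,0,0,0,0.3,-0.02,0,0,0,0,0,0.3,-0.02,0,0,0,0,0,0.3,-0.02,0,0,0,0,0,0.3,-0.02,0,0,0,0,0,0.3,-0.02,0,0,0,0,0,0.3]

```text
time_s: 77.9
ee_pos: [0.5808, 0.0957, 0.0278]
tool_rot: [[-0.001, 1.0, -0.0], [1.0, 0.001, 0.001], [0.001, -0.0, -1.0]]
wrist_force: [0.1, 6.2, 1.2]
opening: 0.0643
gripper_force: 2.7
```

Emit:
servo_tool:
  motion: [0.5,0,0,0,0,0,0.3,0.5,0,0,0,0,0,0.3,0,0,-1,0,0,0,0.3,0,0,-1,0,0,0,0,0,0,-1,0,0,0,0,0,0,-1,0,0,0,0,0,0,0,0,0,0,0,0,0,0,0,0,0,0,0,0,0,0,0,0,0,0,0,0,0,0,0,0]

```text
time_s: 78.9
ee_pos: [0.5799, 0.115, 0.1062]
tool_rot: [[-0.001, 1.0, -0.003], [1.0, 0.001, -0.0], [-0.0, -0.003, -1.0]]
wrist_force: [0.6, 1.2, -0.4]
opening: 0.092
gripper_force: 0.0
```

```bash
python3 - <<'E'
from h import *
f=wtop(); st(); im=f["image"][160:240,220:390,::-1]; cv2.imwrite("pics/t5.png",cv2.resize(im,None,fx=4.5,fy=4.5,interpolation=cv2.INTER_CUBIC))
f=grab("scene")
for o in woods(f):
    if 370<o[1]<700 and abs(o[2])<500: print("scene",*o)
E
```

```text
[310. 196.] xy 588.3 -54.2 (286, 126, -86.0)
t 79.0 tcp [0.5801 0.1149 0.1064] yaw 90.03
scene [344. 235.] 574.7 -36.3 247 127 -87.5
```

View pics/t5.png

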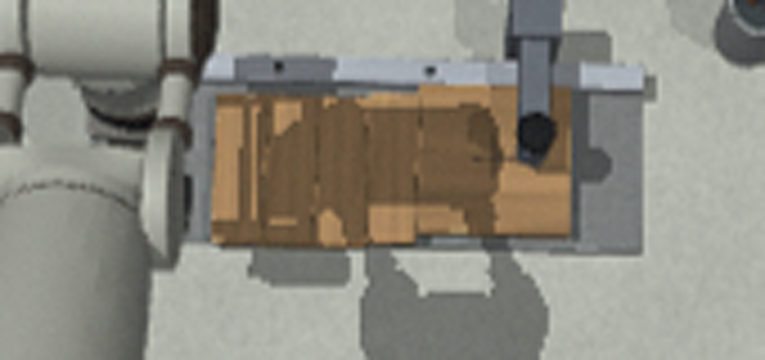

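The row of board and four staves is closed (crop 215–572 px). The staves' front ends stick out a little at (290,243), so they are short of the fence. Next I push them home from the front.

Emit:
servo_tool:
  motion: [0,0,0,0,0,0.091,0.32,0,0,0,0,0,0.091,0.32,0,0,0,0,0,0.091,0.32,0,0,0,0,0,0.091,0.32,0,0,0,0,0,0.091,0.32,0,0,0,0,0,0.091,0.32,0,0,0,0,0,0.091,0.32,0,0,0,0,0,0.091,0.32,0,0,0,0,0,0.091,0.32,0,0,0,0,0,0.091,0.32]

```text
time_s: 80.0
ee_pos: [0.5806, 0.1149, 0.1073]
tool_rot: [[0.991, 0.135, -0.001], [0.135, -0.991, -0.0], [-0.001, -0.0, -1.0]]
wrist_force: [-0.5, 0.7, 0.1]
opening: 0.0626
gripper_force: 0.0
```

Emit:
servo_tool:
  motion: [0,0,0,0,0,0.09,0.32,-0.86,0.892,0,0,0,0,0.32,-0.86,0.892,0,0,0,0,0.32,-0.86,0.892,0,0,0,0,0.32,-0.86,0.892,0,0,0,0,0.32,-0.86,0.892,0,0,0,0,0.32,0,0,1,0,0,0,0.32,0,0,1,0,0,0,0.32,0,0,1,0,0,0,0.32,0,0,1,0,0,0,0.32]

```text
time_s: 81.0
ee_pos: [0.4947, 0.0256, 0.0268]
tool_rot: [[1.0, 0.0, -0.0], [0.0, -1.0, -0.0], [-0.0, 0.0, -1.0]]
wrist_force: [0.4, -0.4, 1.2]
opening: 0.0626
gripper_force: 0.0
```

Emit:
servo_tool:
  motion: [0,0,0,0,0,0,0.32,0.08,0,0,0,0,0,0.32,0.08,0,0,0,0,0,0.32,0.08,0,0,0,0,0,0.32,0.08,0,0,0,0,0,0.32,0.08,0,0,0,0,0,0.32,0.08,0,0,0,0,0,0.32,0.08,0,0,0,0,0,0.32,0.08,0,0,0,0,0,0.32,0.08,0,0,0,0,0,0.32]

```text
time_s: 82.0
ee_pos: [0.5089, 0.0257, 0.0277]
tool_rot: [[1.0, 0.0, -0.002], [0.0, -1.0, 0.0], [-0.002, -0.0, -1.0]]
wrist_force: [-3.8, -0.2, 3.6]
opening: 0.0625
gripper_force: 1.8
```

Emit:
servo_tool:
  motion: [0.04,0,0,0,0,0,0.32,0.04,0,0,0,0,0,0.32,0.04,0,0,0,0,0,0.32,0.04,0,0,0,0,0,0.32,0.04,0,0,0,0,0,0.32,0.04,0,0,0,0,0,0.32,0.04,0,0,0,0,0,0.32,0.04,0,0,0,0,0,0.32,0.04,0,0,0,0,0,0.32,0.04,0,0,0,0,0,0.32]

```text
time_s: 83.0
ee_pos: [0.5175, 0.0257, 0.0278]
tool_rot: [[1.0, 0.0, 0.0], [0.0, -1.0, 0.0], [0.0, -0.0, -1.0]]
wrist_force: [-1.0, 0.5, -1.1]
opening: 0.0623
gripper_force: 0.4
```

Emit:
servo_tool:
  motion: [0.01,0,0,0,0,0,0.32,0.01,0,0,0,0,0,0.32,0.01,0,0,0,0,0,0.32,0.01,0,0,0,0,0,0.32,0.01,0,0,0,0,0,0.32,0.01,0,0,0,0,0,0.32,0.01,0,0,0,0,0,0.32,0.01,0,0,0,0,0,0.32,0.01,0,0,0,0,0,0.32,0.01,0,0,0,0,0,0.32]

```text
time_s: 84.0
ee_pos: [0.5193, 0.0257, 0.0278]
tool_rot: [[1.0, 0.001, -0.0], [0.001, -1.0, 0.0], [-0.0, -0.0, -1.0]]
wrist_force: [-2.4, -0.2, 2.0]
opening: 0.0622
gripper_force: 1.1
```

Emit:
servo_tool:
  motion: [0.01,0,0,0,0,0,0.32,0.01,0,0,0,0,0,0.32,0.01,0,0,0,0,0,0.32,0.01,0,0,0,0,0,0.32,0.01,0,0,0,0,0,0.32,0.01,0,0,0,0,0,0.32,0.01,0,0,0,0,0,0.32,0.01,0,0,0,0,0,0.32,0.01,0,0,0,0,0,0.32,0.01,0,0,0,0,0,0.32]

```text
time_s: 85.0
ee_pos: [0.5213, 0.0257, 0.0278]
tool_rot: [[1.0, 0.001, -0.0], [0.001, -1.0, 0.0], [-0.0, -0.0, -1.0]]
wrist_force: [-2.6, 0.4, 1.6]
opening: 0.0625
gripper_force: 1.4
```

Emit:
servo_tool:
  motion: [0.01,0,0,0,0,0,0.32,0.01,0,0,0,0,0,0.32,0.01,0,0,0,0,0,0.32,0.01,0,0,0,0,0,0.32,0.01,0,0,0,0,0,0.32,0,0,0,0,0,0,0.32,0,0,0,0,0,0,0.32,0,0,0,0,0,0,0.32,0,0,0,0,0,0,0.32,0,0,0,0,0,0,0.32]

```text
time_s: 86.0
ee_pos: [0.5214, 0.0257, 0.0277]
tool_rot: [[1.0, 0.001, -0.002], [0.001, -1.0, 0.0], [-0.002, -0.0, -1.0]]
wrist_force: [-7.4, -0.0, 5.7]
opening: 0.0627
gripper_force: 3.4
```

```bash
python3 - <<'E'
from h import *
st(); s=readout.get_state(); print(s["wrist_force"].round(1),s["torque"].round(2))
E
```

```text
t 86.0 tcp [0.5214 0.0257 0.0277] yaw 0.04
[-7.4 -0.   5.7] [-0.05  1.22 -0.08]
```

Emit:
servo_tool:
  motion: [-1,0,0,0,0,0,0.32,0,0.667,0,0,0,0,0.32,0,0.667,0,0,0,0,0.32,0,0.667,0,0,0,0,0.32,0.1,0,0,0,0,0,0.32,0.1,0,0,0,0,0,0.32,0.1,0,0,0,0,0,0.32,0.1,0,0,0,0,0,0.32,0.1,0,0,0,0,0,0.32,0.1,0,0,0,0,0,0.32]

```text
time_s: 87.0
ee_pos: [0.5138, -0.014, 0.0276]
tool_rot: [[1.0, 0.001, -0.002], [0.001, -1.0, 0.0], [-0.002, -0.0, -1.0]]
wrist_force: [-3.1, -0.1, 3.1]
opening: 0.0623
gripper_force: 1.8
```

Emit:
servo_tool:
  motion: [0.03,0,0,0,0,0,0.32,0.03,0,0,0,0,0,0.32,0.03,0,0,0,0,0,0.32,0.03,0,0,0,0,0,0.32,0.03,0,0,0,0,0,0.32,0.03,0,0,0,0,0,0.32,0.03,0,0,0,0,0,0.32,0.03,0,0,0,0,0,0.32,0.03,0,0,0,0,0,0.32,0.03,0,0,0,0,0,0.32]

```text
time_s: 88.0
ee_pos: [0.5209, -0.0145, 0.0278]
tool_rot: [[1.0, 0.0, 0.001], [0.0, -1.0, -0.0], [0.001, 0.0, -1.0]]
wrist_force: [-0.8, 0.9, -1.1]
opening: 0.0625
gripper_force: 0.7
```

Emit:
servo_tool:
  motion: [0.01,0,0,0,0,0,0.32,0.01,0,0,0,0,0,0.32,0.01,0,0,0,0,0,0.32,0.01,0,0,0,0,0,0.32,0.01,0,0,0,0,0,0.32,0.01,0,0,0,0,0,0.32,0.01,0,0,0,0,0,0.32,0.01,0,0,0,0,0,0.32,0.01,0,0,0,0,0,0.32,0.01,0,0,0,0,0,0.32]

```text
time_s: 89.0
ee_pos: [0.5214, -0.0145, 0.0278]
tool_rot: [[1.0, 0.001, -0.003], [0.001, -1.0, -0.0], [-0.003, 0.0, -1.0]]
wrist_force: [-8.0, -1.9, 5.5]
opening: 0.0624
gripper_force: 3.6
```

```bash
python3 - <<'E'
from h import *
st(); s=readout.get_state(); print(s["wrist_force"].round(1),s["torque"].round(2))
E
```

```text
t 89.0 tcp [ 0.5214 -0.0145  0.0278] yaw 0.05
[-8.  -1.9  5.5] [-0.31  1.27 -0.01]
```

Emit:
servo_tool:
  motion: [-1,0,0,0,0,0,0.32,0,0,-1,0,0,0,0.3,0,0,-1,0,0,0,0.3,0,0,-1,0,0,0,0.3,0,0,-1,0,0,0,0.3,0,0,0,0,0,-0.091,0.3,0,0,0,0,0,-0.091,0.3,0,0,0,0,0,-0.091,0.3,0,0,0,0,0,-0.091,0.3,0,0,0,0,0,-0.091,0.3]

```text
time_s: 90.0
ee_pos: [0.5035, -0.0143, 0.1083]
tool_rot: [[0.751, 0.66, 0.003], [0.66, -0.751, -0.0], [0.002, 0.002, -1.0]]
wrist_force: [-0.2, 0.1, -0.3]
opening: 0.0641
gripper_force: 0.0
```

Emit:
servo_tool:
  motion: [0,0,0,0,0,-0.091,0.3,0,0,0,0,0,-0.091,0.3,0,0,0,0,0,-0.091,0.3,0,0,0,0,0,-0.091,0.3,0,0,0,0,0,-0.091,0.3,0,0,0,0,0,-0.09,0.3,0.925,0.61,0,0,0,0,0.3,0.925,0.61,0,0,0,0,0.3,0.925,0.61,0,0,0,0,0.3,0.925,0.61,0,0,0,0,0.3]

```text
time_s: 91.0
ee_pos: [0.5526, 0.0606, 0.1083]
tool_rot: [[-0.0, 1.0, 0.003], [1.0, 0.0, 0.0], [0.0, 0.003, -1.0]]
wrist_force: [-0.1, 0.2, -0.2]
opening: 0.0646
gripper_force: 0.0
```

Emit:
servo_tool:
  motion: [0.925,0.61,0,0,0,0,0.3,0.925,0.61,0,0,0,0,0.3,0.925,0.61,0,0,0,0,0.3,0,0,0,0,0,0,0.3,0,0,0.8,0,0,0,0.3,0,0,0.8,0,0,0,0.3,0,0,0.8,0,0,0,0.3,0,0,0.8,0,0,0,0.3,0,0,0.8,0,0,0,0.3,0,0,0,0,0,0,0.3]

```text
time_s: 92.0
ee_pos: [0.5851, 0.115, 0.0243]
tool_rot: [[-0.0, 1.0, -0.006], [1.0, 0.0, 0.0], [0.0, -0.006, -1.0]]
wrist_force: [-0.1, 0.4, -0.7]
opening: 0.0642
gripper_force: 0.0
```

```bash
python3 - <<'E'
from h import *
st()
f=grab("top"); im=f["image"][160:240,220:390,::-1]; cv2.imwrite("pics/t6.png",cv2.resize(im,None,fx=4.5,fy=4.5,interpolation=cv2.INTER_CUBIC))
E
```

```text
t 92.0 tcp [0.5851 0.115  0.0243] yaw 90.01
```

View pics/t6.png

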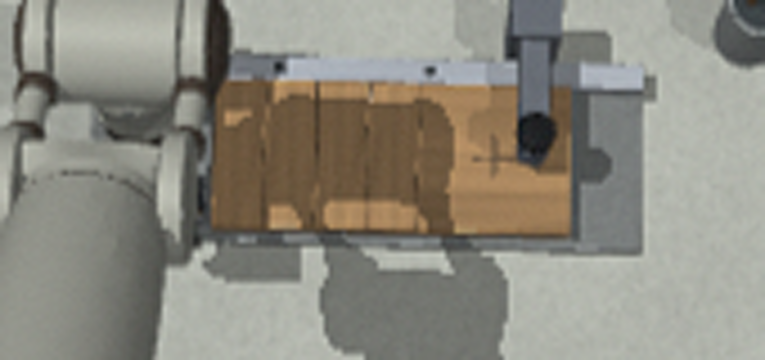

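```bash
python3 - <<'E'
from h import *
f=grab("top"); print(onplane(f,220+491.5/4.5-.4,160+159.5/4.5-.4,.034), onplane(f,220+537/4.5-.4,160+130/4.5-.4,.125))
E
```

```text
[ 0.58850443 -0.13269782  0.034     ] [ 0.58948376 -0.16308795  0.125     ]
```

Emit:
servo_tool:
  motion: [-0.2,0,0,0,0,0,0.3,-0.2,0,0,0,0,0,0.3,-0.2,0,0,0,0,0,0.3,-0.2,0,0,0,0,0,0.3,-0.2,0,0,0,0,0,0.3,-0.2,0,0,0,0,0,0.3,-0.2,0,0,0,0,0,0.3,-0.2,0,0,0,0,0,0.3,-0.2,0,0,0,0,0,0.3,-0.2,0,0,0,0,0,0.3]

```text
time_s: 93.1
ee_pos: [0.5879, 0.0762, 0.0282]
tool_rot: [[-0.0, 1.0, 0.001], [1.0, 0.0, 0.002], [0.002, 0.001, -1.0]]
wrist_force: [0.4, 5.9, 1.5]
opening: 0.064
gripper_force: 2.8
```

Emit:
servo_tool:
  motion: [-0.03,0,0,0,0,0,0.3,-0.03,0,0,0,0,0,0.3,-0.03,0,0,0,0,0,0.3,-0.03,0,0,0,0,0,0.3,-0.03,0,0,0,0,0,0.3,-0.03,0,0,0,0,0,0.3,-0.03,0,0,0,0,0,0.3,-0.03,0,0,0,0,0,0.3,-0.03,0,0,0,0,0,0.3,-0.03,0,0,0,0,0,0.3]

```text
time_s: 94.1
ee_pos: [0.588, 0.0703, 0.0282]
tool_rot: [[-0.0, 1.0, 0.001], [1.0, 0.0, 0.002], [0.002, 0.001, -1.0]]
wrist_force: [0.2, 4.8, 3.1]
opening: 0.0648
gripper_force: 2.9
```

```bash
python3 - <<'E'
from h import *
fs=[grab("top") for _ in range(4)]; f=fs[0]
I=np.mean([g["image"].astype(float) for g in fs],0)
rb=I[:,:,0]-I[:,:,2]; g=I.mean(2)
def edge(p,thr,c0):  # subpixel crossing
    for i in range(len(p)-1):
        if (p[i]-thr)*(p[i+1]-thr)<=0: return c0+i+(p[i]-thr)/(p[i]-p[i+1])
for v in (196,200,203,206,208):
    p=rb[v,342:358]; e=edge(p,(p[:3].mean()+p[-3:].mean())/2,342)
    q=g[v,354:370]; e2=edge(q,(q[3:6].mean()+q[-4:].mean())/2,354)
    L=g[v,228:246]; 
    if e and e2: 
        a,b=onplane(f,e,v,.034),onplane(f,e2,v,.012); print(v,round(e,2),round(e2,2),"board R",a[:2].round(4),"bed R",b[:2].round(4),"jig y of board R",round((a[1]-b[1]-.190)*1000,1))
f=grab("scene"); save(f,"pics/s7.png"); im=f["image"][200:280,260:430,::-1]; cv2.imwrite("pics/s7c.png",cv2.resize(im,None,fx=4.5,fy=4.5,interpolation=cv2.INTER_CUBIC)); st()
E
```

```text
196 353.55 362.37 board R [ 0.5872 -0.2201] bed R [ 0.5934 -0.2536] jig y of board R -156.5
200 353.44 362.41 board R [ 0.5727 -0.2198] bed R [ 0.5787 -0.2538] jig y of board R -156.0
203 353.51 362.41 board R [ 0.5619 -0.2201] bed R [ 0.5677 -0.2538] jig y of board R -156.3
206 353.49 362.38 board R [ 0.551  -0.2201] bed R [ 0.5567 -0.2537] jig y of board R -156.4
208 353.49 362.43 board R [ 0.5438 -0.2201] bed R [ 0.5494 -0.2539] jig y of board R -156.2
t 94.3 tcp [0.588  0.0703 0.0282] yaw 90.02
```

View pics/s7c.png

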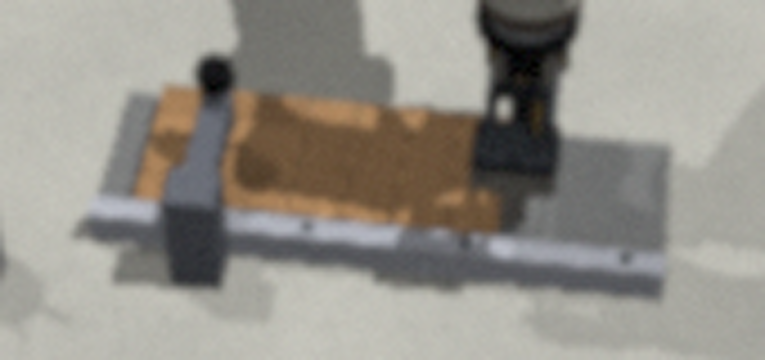

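Emit:
servo_tool:
  motion: [-0.02,0,0,0,0,0,0.3,-0.02,0,0,0,0,0,0.3,-0.02,0,0,0,0,0,0.3,-0.02,0,0,0,0,0,0.3,-0.02,0,0,0,0,0,0.3,0,0,0,0,0,0,0.3,0,0,0,0,0,0,0.3,0,0,0,0,0,0,0.3,0,0,0,0,0,0,0.3,0,0,0,0,0,0,0.3]

```text
time_s: 95.35
ee_pos: [0.5879, 0.0683, 0.0282]
tool_rot: [[-0.0, 1.0, 0.001], [1.0, 0.0, 0.002], [0.002, 0.001, -1.0]]
wrist_force: [-0.4, 5.0, 2.5]
opening: 0.0642
gripper_force: 2.8
```

Emit:
servo_tool:
  motion: [0.5,0,0,0,0,0,0.3,0.5,0,0,0,0,0,0.3,0,0,-1,0,0,0,0.3,0,0,-1,0,0,0,1,0,0,-1,0,0,0,1,0,0,-1,0,0,0,1,0,0,-1,0,0,0,1,0,0,-1,0,0,0,1,0,0,-1,0,0,0,1,0,0,-1,0,0,0,1]

```text
time_s: 96.35
ee_pos: [0.5874, 0.0877, 0.1884]
tool_rot: [[-0.001, 1.0, -0.001], [1.0, 0.001, -0.001], [-0.001, -0.001, -1.0]]
wrist_force: [0.6, -0.1, 0.2]
opening: 0.0106
gripper_force: 0.0
```

Emit:
servo_tool:
  motion: [-0.98,0,0,0,0,0,1,-0.98,0,0,0,0,0,1,-0.98,0,0,0,0,0,1,-0.98,0,0,0,0,0,1,-0.98,0,0,0,0,0,1,-0.98,0,0,0,0,0,1,-0.98,0,0,0,0,0,1,-0.98,0,0,0,0,0,1,-0.98,0,0,0,0,0,1,-0.98,0,0,0,0,0,1]

```text
time_s: 97.35
ee_pos: [0.5877, -0.1091, 0.1876]
tool_rot: [[-0.001, 1.0, -0.001], [1.0, 0.001, -0.0], [-0.0, -0.001, -1.0]]
wrist_force: [0.5, 0.1, 0.1]
opening: 0.0007
gripper_force: 0.0
```

Emit:
servo_tool:
  motion: [-0.98,0,0,0,0,0,1,-0.98,0,0,0,0,0,1,-0.98,0,0,0,0,0,1,-0.98,0,0,0,0,0,1,-0.98,0,0,0,0,0,1,0,0,0.9,0,0,0,1,0,0,0.9,0,0,0,1,0,0,0.9,0,0,0,1,0,0,0.8,0,0,0,1,0,0,0,0,0,0,1]

```text
time_s: 98.35
ee_pos: [0.5862, -0.2063, 0.1148]
tool_rot: [[-0.0, 1.0, -0.005], [1.0, 0.0, 0.003], [0.003, -0.005, -1.0]]
wrist_force: [-1.1, -0.2, -0.1]
opening: 0.0006
gripper_force: 0.0
```

Emit:
servo_tool:
  motion: [0.08,0,0,0,0,0,1,0.08,0,0,0,0,0,1,0.08,0,0,0,0,0,1,0.08,0,0,0,0,0,1,0.08,0,0,0,0,0,1,0.08,0,0,0,0,0,1,0.08,0,0,0,0,0,1,0.08,0,0,0,0,0,1,0.08,0,0,0,0,0,1,0.08,0,0,0,0,0,1]

```text
time_s: 99.35
ee_pos: [0.5878, -0.1906, 0.1177]
tool_rot: [[-0.0, 1.0, -0.0], [1.0, 0.0, 0.0], [0.0, -0.0, -1.0]]
wrist_force: [0.1, 0.6, -1.0]
opening: 0.0005
gripper_force: 0.0
```

Emit:
servo_tool:
  motion: [0.01,0,0,0,0,0,1,0.01,0,0,0,0,0,1,0.01,0,0,0,0,0,1,0.01,0,0,0,0,0,1,0.01,0,0,0,0,0,1,0,0,0,0,0,0,1,0,0,0,0,0,0,1,0,0,0,0,0,0,1,0,0,0,0,0,0,1,0,0,0,0,0,0,1]

```text
time_s: 100.35
ee_pos: [0.5879, -0.1898, 0.1178]
tool_rot: [[-0.001, 1.0, 0.0], [1.0, 0.001, -0.0], [-0.0, 0.0, -1.0]]
wrist_force: [0.2, 0.2, 0.2]
opening: 0.0003
gripper_force: 0.0
```

Emit:
servo_tool:
  motion: [0.01,0,0,0,0,0,1,0.01,0,0,0,0,0,1,0.01,0,0,0,0,0,1,0.01,0,0,0,0,0,1,0.01,0,0,0,0,0,1,0,0,0,0,0,0,1,0,0,0,0,0,0,1,0,0,0,0,0,0,1,0,0,0,0,0,0,1,0,0,0,0,0,0,1]

```text
time_s: 101.35
ee_pos: [0.5879, -0.1888, 0.1178]
tool_rot: [[-0.0, 1.0, 0.0], [1.0, 0.0, -0.0], [-0.0, 0.0, -1.0]]
wrist_force: [1.0, 0.6, -0.0]
opening: 0.0002
gripper_force: 0.0
```

Emit:
servo_tool:
  motion: [0.01,0,0,0,0,0,1,0.01,0,0,0,0,0,1,0.01,0,0,0,0,0,1,0.01,0,0,0,0,0,1,0.01,0,0,0,0,0,1,0,0,0,0,0,0,1,0,0,0,0,0,0,1,0,0,0,0,0,0,1,0,0,0,0,0,0,1,0,0,0,0,0,0,1]

```text
time_s: 102.35
ee_pos: [0.5879, -0.1878, 0.1178]
tool_rot: [[-0.001, 1.0, -0.0], [1.0, 0.001, -0.0], [-0.0, -0.0, -1.0]]
wrist_force: [-1.0, 0.1, 0.1]
opening: 0.0004
gripper_force: 0.0
```

Emit:
servo_tool:
  motion: [0.005,0,0,0,0,0,1,0.005,0,0,0,0,0,1,0.005,0,0,0,0,0,1,0.005,0,0,0,0,0,1,0.005,0,0,0,0,0,1,0,0,0,0,0,0,1,0,0,0,0,0,0,1,0,0,0,0,0,0,1,0,0,0,0,0,0,1,0,0,0,0,0,0,1]

```text
time_s: 103.35
ee_pos: [0.5879, -0.1874, 0.1178]
tool_rot: [[-0.0, 1.0, 0.0], [1.0, 0.0, -0.0], [-0.0, 0.0, -1.0]]
wrist_force: [-0.2, -2.2, 0.0]
opening: 0.0005
gripper_force: 0.9
```

Emit:
servo_tool:
  motion: [0.005,0,0,0,0,0,1,0.005,0,0,0,0,0,1,0.005,0,0,0,0,0,1,0.005,0,0,0,0,0,1,0.005,0,0,0,0,0,1,0,0,0,0,0,0,1,0,0,0,0,0,0,1,0,0,0,0,0,0,1,0,0,0,0,0,0,1,0,0,0,0,0,0,1]

```text
time_s: 104.35
ee_pos: [0.5879, -0.1872, 0.1179]
tool_rot: [[-0.001, 1.0, 0.0], [1.0, 0.001, -0.001], [-0.001, 0.0, -1.0]]
wrist_force: [-0.2, -5.3, -1.5]
opening: 0.0004
gripper_force: 2.6
```

Emit:
servo_tool:
  motion: [0.005,0,0,0,0,0,1,0.005,0,0,0,0,0,1,0.005,0,0,0,0,0,1,0.005,0,0,0,0,0,1,0.005,0,0,0,0,0,1,0,0,0,0,0,0,1,0,0,0,0,0,0,1,0,0,0,0,0,0,1,0,0,0,0,0,0,1,0,0,0,0,0,0,1]

```text
time_s: 105.35
ee_pos: [0.5879, -0.1871, 0.1179]
tool_rot: [[-0.0, 1.0, 0.0], [1.0, 0.0, -0.002], [-0.002, 0.0, -1.0]]
wrist_force: [-0.2, -6.6, -1.5]
opening: 0.0001
gripper_force: 3.2
```

Emit:
servo_tool:
  motion: [-0.8,-0.12,0,0,0,0,1,-0.8,-0.12,0,0,0,0,1,-0.8,-0.12,0,0,0,0,1,-0.8,-0.12,0,0,0,0,1,0,0,0.9,0,0,0,1,0,0,0.9,0,0,0,1,0,0,0.9,0,0,0,1,0,0,0.9,0,0,0,1,0,0,0.9,0,0,0,1,0,0,0,0,0,0,1]

```text
time_s: 106.35
ee_pos: [0.5761, -0.2498, 0.0248]
tool_rot: [[0.0, 1.0, -0.005], [1.0, -0.0, 0.003], [0.003, -0.005, -1.0]]
wrist_force: [-0.5, 0.1, -0.3]
opening: 0.0006
gripper_force: 0.0
```

Emit:
servo_tool:
  motion: [0.08,0,0,0,0,0,1,0.08,0,0,0,0,0,1,0.08,0,0,0,0,0,1,0.08,0,0,0,0,0,1,0.08,0,0,0,0,0,1,0.08,0,0,0,0,0,1,0.08,0,0,0,0,0,1,0.08,0,0,0,0,0,1,0.04,0,0,0,0,0,1,0.02,0,0,0,0,0,1]

```text
time_s: 107.35
ee_pos: [0.5783, -0.2362, 0.0278]
tool_rot: [[-0.001, 1.0, -0.0], [1.0, 0.001, 0.0], [0.0, -0.0, -1.0]]
wrist_force: [-0.1, -0.9, 0.3]
opening: 0.0001
gripper_force: 0.0
```

Emit:
servo_tool:
  motion: [0.005,0,0,0,0,0,1,0.005,0,0,0,0,0,1,0.005,0,0,0,0,0,1,0.005,0,0,0,0,0,1,0.005,0,0,0,0,0,1,0,0,0,0,0,0,1,0,0,0,0,0,0,1,0,0,0,0,0,0,1,0,0,0,0,0,0,1,0,0,0,0,0,0,1]

```text
time_s: 108.35
ee_pos: [0.5783, -0.2358, 0.0278]
tool_rot: [[-0.0, 1.0, -0.0], [1.0, 0.0, 0.0], [0.0, -0.0, -1.0]]
wrist_force: [0.2, 0.4, -0.7]
opening: 0.0005
gripper_force: 0.0
```

Emit:
servo_tool:
  motion: [0.005,0,0,0,0,0,1,0.005,0,0,0,0,0,1,0.005,0,0,0,0,0,1,0.005,0,0,0,0,0,1,0.005,0,0,0,0,0,1,0,0,0,0,0,0,1,0,0,0,0,0,0,1,0,0,0,0,0,0,1,0,0,0,0,0,0,1,0,0,0,0,0,0,1]

```text
time_s: 109.35
ee_pos: [0.5783, -0.2353, 0.0278]
tool_rot: [[-0.001, 1.0, 0.0], [1.0, 0.001, -0.0], [-0.0, 0.0, -1.0]]
wrist_force: [0.2, 0.7, -0.2]
opening: 0.0006
gripper_force: 0.0
```

Emit:
servo_tool:
  motion: [0.01,0,0,0,0,0,1,0.01,0,0,0,0,0,1,0.01,0,0,0,0,0,1,0.01,0,0,0,0,0,1,0.01,0,0,0,0,0,1,0.01,0,0,0,0,0,1,0.01,0,0,0,0,0,1,0.01,0,0,0,0,0,1,0,0,0,0,0,0,1,0,0,0,0,0,0,1]

```text
time_s: 110.35
ee_pos: [0.5783, -0.2337, 0.0278]
tool_rot: [[-0.0, 1.0, -0.0], [1.0, 0.0, 0.0], [0.0, -0.0, -1.0]]
wrist_force: [-0.4, 0.4, -0.2]
opening: -0.0001
gripper_force: 0.0
```

Emit:
servo_tool:
  motion: [0.005,0,0,0,0,0,1,0.005,0,0,0,0,0,1,0.005,0,0,0,0,0,1,0.005,0,0,0,0,0,1,0.005,0,0,0,0,0,1,0,0,0,0,0,0,1,0,0,0,0,0,0,1,0,0,0,0,0,0,1,0,0,0,0,0,0,1,0,0,0,0,0,0,1]

```text
time_s: 111.35
ee_pos: [0.5783, -0.2332, 0.0278]
tool_rot: [[-0.001, 1.0, -0.0], [1.0, 0.001, -0.0], [-0.0, -0.0, -1.0]]
wrist_force: [0.1, 0.5, 0.2]
opening: 0.0004
gripper_force: 0.0
```

Emit:
servo_tool:
  motion: [0.005,0,0,0,0,0,1,0.005,0,0,0,0,0,1,0.005,0,0,0,0,0,1,0.005,0,0,0,0,0,1,0.005,0,0,0,0,0,1,0,0,0,0,0,0,1,0,0,0,0,0,0,1,0,0,0,0,0,0,1,0,0,0,0,0,0,1,0,0,0,0,0,0,1]

```text
time_s: 112.35
ee_pos: [0.5783, -0.2327, 0.0278]
tool_rot: [[-0.001, 1.0, 0.0], [1.0, 0.001, 0.0], [0.0, 0.0, -1.0]]
wrist_force: [-0.0, -0.2, -0.6]
opening: 0.0002
gripper_force: 0.0
```

Emit:
servo_tool:
  motion: [0.005,0,0,0,0,0,1,0.005,0,0,0,0,0,1,0.005,0,0,0,0,0,1,0.005,0,0,0,0,0,1,0.005,0,0,0,0,0,1,0,0,0,0,0,0,1,0,0,0,0,0,0,1,0,0,0,0,0,0,1,0,0,0,0,0,0,1,0,0,0,0,0,0,1]

```text
time_s: 113.35
ee_pos: [0.5783, -0.2322, 0.0278]
tool_rot: [[-0.0, 1.0, 0.0], [1.0, 0.0, -0.0], [-0.0, 0.0, -1.0]]
wrist_force: [-0.6, -1.2, 0.2]
opening: 0.0003
gripper_force: 0.0
```

Emit:
servo_tool:
  motion: [0.005,0,0,0,0,0,1,0.005,0,0,0,0,0,1,0.005,0,0,0,0,0,1,0.005,0,0,0,0,0,1,0,0,0,0,0,0,1,0,0,0,0,0,0,1,0,0,0,0,0,0,1,0,0,0,0,0,0,1,0,0,0,0,0,0,1,0,0,0,0,0,0,1]

```text
time_s: 114.35
ee_pos: [0.5783, -0.2318, 0.0278]
tool_rot: [[-0.001, 1.0, -0.0], [1.0, 0.001, -0.0], [-0.0, -0.0, -1.0]]
wrist_force: [0.7, -0.1, -0.2]
opening: 0.0005
gripper_force: 0.3
```

Emit:
servo_tool:
  motion: [0.005,0,0,0,0,0,1,0.005,0,0,0,0,0,1,0.005,0,0,0,0,0,1,0.005,0,0,0,0,0,1,0,0,0,0,0,0,1,0,0,0,0,0,0,1,0,0,0,0,0,0,1,0,0,0,0,0,0,1,0,0,0,0,0,0,1,0,0,0,0,0,0,1]

```text
time_s: 115.35
ee_pos: [0.5783, -0.2315, 0.0278]
tool_rot: [[-0.001, 1.0, 0.0], [1.0, 0.001, -0.0], [-0.0, 0.0, -1.0]]
wrist_force: [0.3, -3.8, -1.4]
opening: 0.0004
gripper_force: 1.8
```

Emit:
servo_tool:
  motion: [-1,0,0,0,0,0,1,0,0,-1,0,0,0,1,0,0,-1,0,0,0,1,0,0,-1,0,0,0,1,0,0,-1,0,0,0,1,0,0,-1,0,0,0,1,0,0,-1,0,0,0,1,0,0,-1,0,0,0,1,0,0,-1,0,0,0,1,0,0,0,0,0,0,1]

```text
time_s: 116.35
ee_pos: [0.58, -0.253, 0.1914]
tool_rot: [[-0.0, 1.0, 0.005], [1.0, 0.0, -0.003], [-0.003, 0.005, -1.0]]
wrist_force: [1.4, 0.3, 0.7]
opening: 0.0005
gripper_force: 0.0
```

Emit:
servo_tool:
  motion: [1,0.03,0,0,0,0,1,1,0.03,0,0,0,0,1,1,0.03,0,0,0,0,1,1,0.03,0,0,0,0,1,1,0.03,0,0,0,0,1,1,0.03,0,0,0,0,1,1,0.03,0,0,0,0,1,1,0.03,0,0,0,0,1,1,0.03,0,0,0,0,1,1,0.03,0,0,0,0,1]

```text
time_s: 117.35
ee_pos: [0.5837, -0.0489, 0.1874]
tool_rot: [[-0.002, 1.0, -0.001], [1.0, 0.002, 0.0], [0.0, -0.001, -1.0]]
wrist_force: [0.4, -0.6, -1.0]
opening: 0.0003
gripper_force: 0.0
```

Emit:
servo_tool:
  motion: [1,0.03,0,0,0,0,1,1,0.03,0,0,0,0,1,1,0.03,0,0,0,0,0.3,1,0.03,0,0,0,0,0.3,1,0.03,0,0,0,0,0.3,1,0.03,0,0,0,0,0.3,1,0.03,0,0,0,0,0.3,0,0,0.9,0,0,0,0.3,0,0,0.9,0,0,0,0.3,0,0,0.9,0,0,0,0.3]

```text
time_s: 118.35
ee_pos: [0.5875, 0.0905, 0.1329]
tool_rot: [[-0.002, 1.0, -0.0], [1.0, 0.002, 0.0], [0.0, -0.0, -1.0]]
wrist_force: [-0.4, 0.6, 0.1]
opening: 0.0623
gripper_force: 0.0
```

Emit:
servo_tool:
  motion: [0,0,0.9,0,0,0,0.3,0,0,0.9,0,0,0,0.3,0,0,0.9,0,0,0,0.3,0,0,0.9,0,0,0,0.3,0,0,0.9,0,0,0,0.3,0,0,0.8,0,0,0,0.3,0,0,0,0,0,0,0.3,0,0,0,0,0,0,0.3,0,0,0,0,0,0,0.3,0,0,0,0,0,0,0.3]

```text
time_s: 119.35
ee_pos: [0.5892, 0.0887, 0.029]
tool_rot: [[-0.001, 1.0, 0.002], [1.0, 0.001, -0.0], [-0.0, 0.002, -1.0]]
wrist_force: [0.4, 0.6, 0.1]
opening: 0.0646
gripper_force: 0.0
```

Emit:
servo_tool:
  motion: [-0.08,0,0,0,0,0,0.3,-0.08,0,0,0,0,0,0.3,-0.08,0,0,0,0,0,0.3,-0.08,0,0,0,0,0,0.3,-0.08,0,0,0,0,0,0.3,-0.08,0,0,0,0,0,0.3,-0.08,0,0,0,0,0,0.3,-0.08,0,0,0,0,0,0.3,-0.08,0,0,0,0,0,0.3,-0.08,0,0,0,0,0,0.3]

```text
time_s: 120.35
ee_pos: [0.5883, 0.0725, 0.0278]
tool_rot: [[-0.0, 1.0, -0.0], [1.0, 0.0, 0.0], [0.0, -0.0, -1.0]]
wrist_force: [0.6, -0.2, -0.4]
opening: 0.0643
gripper_force: 0.0
```

Emit:
servo_tool:
  motion: [-0.026,0,0,0,0,0,0.3,-0.026,0,0,0,0,0,0.3,-0.026,0,0,0,0,0,0.3,-0.026,0,0,0,0,0,0.3,-0.026,0,0,0,0,0,0.3,-0.026,0,0,0,0,0,0.3,-0.026,0,0,0,0,0,0.3,-0.026,0,0,0,0,0,0.3,-0.026,0,0,0,0,0,0.3,-0.026,0,0,0,0,0,0.3]

```text
time_s: 121.35
ee_pos: [0.5883, 0.0683, 0.0278]
tool_rot: [[-0.0, 1.0, 0.0], [1.0, 0.0, 0.002], [0.002, 0.0, -1.0]]
wrist_force: [-0.7, 4.2, -0.8]
opening: 0.0641
gripper_force: 2.4
```

```bash
python3 - <<'E'
from h import *
s=readout.get_state(); print(s["ee_pos"],s["wrist_force"])
E
```

```text
[0.5882818  0.06832121 0.02780575] [-0.73272937  4.17755505 -0.76607061]
```

Emit:
servo_tool:
  motion: [-0.005,0,0,0,0,0,0.3,-0.005,0,0,0,0,0,0.3,-0.005,0,0,0,0,0,0.3,-0.005,0,0,0,0,0,0.3,-0.005,0,0,0,0,0,0.3,-0.005,0,0,0,0,0,0.3,-0.005,0,0,0,0,0,0.3,0,0,0,0,0,0,0.3,0,0,0,0,0,0,0.3,0,0,0,0,0,0,0.3]

```text
time_s: 122.35
ee_pos: [0.5883, 0.0667, 0.0278]
tool_rot: [[-0.0, 1.0, -0.0], [1.0, 0.0, 0.0], [0.0, -0.0, -1.0]]
wrist_force: [-0.4, 6.0, 0.6]
opening: 0.0643
gripper_force: 2.4
```

```bash
python3 - <<'E'
from h import *
s=readout.get_state(); print(s["ee_pos"],s["wrist_force"])
E
```

```text
[0.58834495 0.06669831 0.02779898] [-0.38198638  6.03519627  0.61642923]
```

Emit:
servo_tool:
  motion: [1,0,0,0,0,0,0.3,0,0,-1,0,0,0,0.3,0,0,-1,0,0,0,1,0,0,-1,0,0,0,1,0,0,-1,0,0,0,1,0,0,-1,0,0,0,1,0,0,-1,0,0,0,1,0,0,-1,0,0,0,1,0,0,-1,0,0,0,1,0,0,0,0,0,0,1]

```text
time_s: 123.35
ee_pos: [0.5905, 0.0854, 0.1912]
tool_rot: [[0.0, 1.0, 0.007], [1.0, 0.0, -0.002], [-0.002, 0.007, -1.0]]
wrist_force: [0.5, -0.0, -0.8]
opening: 0.0023
gripper_force: 0.0
```

Emit:
servo_tool:
  motion: [-0.998,-0.03,0,0,0,0,1,-0.998,-0.03,0,0,0,0,1,-0.998,-0.03,0,0,0,0,1,-0.998,-0.03,0,0,0,0,1,-0.998,-0.03,0,0,0,0,1,-0.998,-0.03,0,0,0,0,1,-0.998,-0.03,0,0,0,0,1,-0.998,-0.03,0,0,0,0,1,-0.998,-0.03,0,0,0,0,1,-0.998,-0.03,0,0,0,0,1]

```text
time_s: 124.35
ee_pos: [0.5815, -0.1144, 0.1862]
tool_rot: [[-0.0, 1.0, -0.002], [1.0, 0.0, -0.001], [-0.001, -0.002, -1.0]]
wrist_force: [0.3, -0.5, 0.3]
opening: 0.0001
gripper_force: 0.0
```

Emit:
servo_tool:
  motion: [-0.998,-0.03,0,0,0,0,1,-0.998,-0.03,0,0,0,0,1,-0.998,-0.03,0,0,0,0,1,-0.998,-0.03,0,0,0,0,1,-0.998,-0.03,0,0,0,0,1,-0.998,-0.03,0,0,0,0,1,-0.998,-0.03,0,0,0,0,1,0,0,0.9,0,0,0,1,0,0,0.9,0,0,0,1,0,0,0.9,0,0,0,1]

```text
time_s: 125.35
ee_pos: [0.5783, -0.2538, 0.1332]
tool_rot: [[-0.0, 1.0, 0.0], [1.0, 0.0, -0.0], [-0.0, 0.0, -1.0]]
wrist_force: [0.1, -0.2, 0.2]
opening: 0.0004
gripper_force: 0.0
```

Emit:
servo_tool:
  motion: [0,0,0.9,0,0,0,1,0,0,0.9,0,0,0,1,0,0,0.9,0,0,0,1,0,0,0.9,0,0,0,1,0,0,0.9,0,0,0,1,0,0,0.8,0,0,0,1,0.2,0,0,0,0,0,1,0.2,0,0,0,0,0,1,0.2,0,0,0,0,0,1,0,0,0,0,0,0,1]

```text
time_s: 126.35
ee_pos: [0.5791, -0.2403, 0.029]
tool_rot: [[-0.001, 1.0, 0.001], [1.0, 0.001, -0.001], [-0.001, 0.001, -1.0]]
wrist_force: [-0.1, 0.5, 0.8]
opening: 0.0005
gripper_force: 0.0
```

Emit:
servo_tool:
  motion: [0.02,0,0,0,0,0,1,0.02,0,0,0,0,0,1,0.02,0,0,0,0,0,1,0,0,0,0,0,0,1,0,0,0,0,0,0,1,0,0,0,0,0,0,1,0,0,0,0,0,0,1,0,0,0,0,0,0,1,0,0,0,0,0,0,1,0,0,0,0,0,0,1]

```text
time_s: 127.35
ee_pos: [0.5783, -0.2394, 0.0278]
tool_rot: [[-0.001, 1.0, 0.0], [1.0, 0.001, -0.0], [-0.0, 0.0, -1.0]]
wrist_force: [-0.4, -0.0, -1.7]
opening: 0.0005
gripper_force: 0.0
```

Emit:
servo_tool:
  motion: [0.034,0,0,0,0,0,1,0.034,0,0,0,0,0,1,0.034,0,0,0,0,0,1,0.034,0,0,0,0,0,1,0.034,0,0,0,0,0,1,0.034,0,0,0,0,0,1,0.034,0,0,0,0,0,1,0.034,0,0,0,0,0,1,0.034,0,0,0,0,0,1,0.034,0,0,0,0,0,1]

```text
time_s: 128.35
ee_pos: [0.5783, -0.2333, 0.0278]
tool_rot: [[-0.001, 1.0, 0.0], [1.0, 0.001, -0.002], [-0.002, 0.0, -1.0]]
wrist_force: [0.1, -3.9, -0.9]
opening: 0.0007
gripper_force: 1.8
```

Emit:
servo_tool:
  motion: [0,0,0,0,0,0,1,0,0,0,0,0,0,1,0,0,0,0,0,0,1,0,0,0,0,0,0,1,0,0,0,0,0,0,1,0,0,0,0,0,0,1,0,0,0,0,0,0,1,0,0,0,0,0,0,1,0,0,0,0,0,0,1,0,0,0,0,0,0,1]

```text
time_s: 129.35
ee_pos: [0.5783, -0.2326, 0.0278]
tool_rot: [[-0.001, 1.0, 0.0], [1.0, 0.001, -0.0], [-0.0, 0.0, -1.0]]
wrist_force: [-0.0, -4.5, -2.1]
opening: 0.0002
gripper_force: 1.9
```

Emit:
servo_tool:
  motion: [-0.5,0,0,0,0,0,1,-0.5,0,0,0,0,0,1,0,0,-1,0,0,0,1,0,0,-1,0,0,0,1,0,0,-1,0,0,0,1,0,0,-1,0,0,0,1,0,0,-1,0,0,0,1,0,0,-1,0,0,0,1,0,0,-1,0,0,0,1,0,0,0,0,0,0,1]

```text
time_s: 130.35
ee_pos: [0.5801, -0.2541, 0.1713]
tool_rot: [[-0.0, 1.0, 0.005], [1.0, 0.0, -0.003], [-0.003, 0.005, -1.0]]
wrist_force: [0.2, -0.5, 0.1]
opening: 0.0004
gripper_force: 0.0
```

```bash
python3 - <<'E'
from h import *
st()
f=grab("top"); a=cv2.resize(f["image"][165:230,225:385,::-1],None,fx=4.8,fy=4.8,interpolation=cv2.INTER_CUBIC)
f=grab("scene"); b=cv2.resize(f["image"][205:265,270:430,::-1],None,fx=4.8,fy=4.8,interpolation=cv2.INTER_CUBIC)
cv2.imwrite("pics/v8.png",np.vstack([a,b])[:600])
E
```

```text
t 130.3 tcp [ 0.5801 -0.2541  0.1713] yaw 90.01
```

View pics/v8.png

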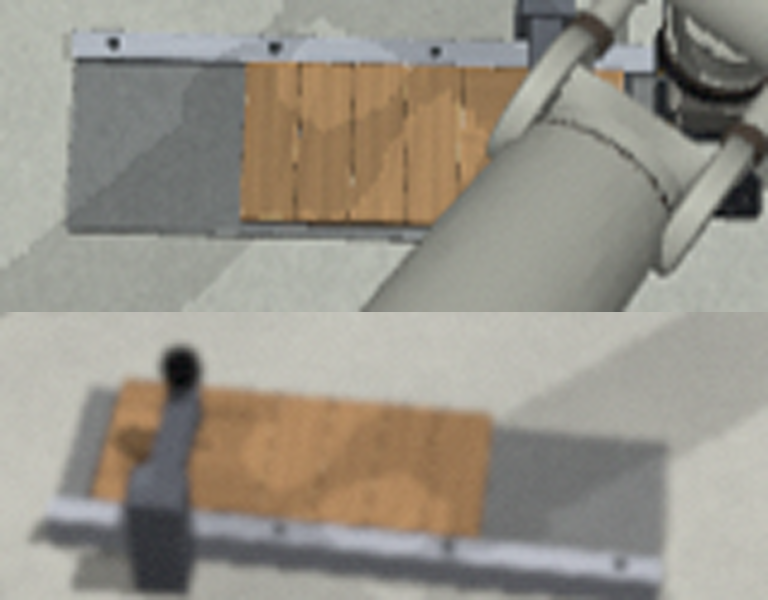

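The panel is closed, with thin joint lines at top-view x≈300, 352, 406 and 460, and the ends are along the fence. Now the punch.

Emit:
servo_tool:
  motion: [0.903,0.129,0,0,0,0,1,0.903,0.129,0,0,0,0,1,0.903,0.129,0,0,0,0,1,0.903,0.129,0,0,0,0,1,0.903,0.129,0,0,0,0,1,0,0,0,0,0,0,1,0,0,0.5,0,0,0,1,0,0,0.5,0,0,0,1,0,0,0.5,0,0,0,1,0,0,0,0,0,0,1]

```text
time_s: 131.45
ee_pos: [0.5895, -0.1623, 0.135]
tool_rot: [[0.001, 1.0, -0.004], [1.0, -0.001, 0.002], [0.002, -0.004, -1.0]]
wrist_force: [-0.5, -1.4, 0.0]
opening: 0.0008
gripper_force: 0.0
```

Emit:
servo_tool:
  motion: [0,0,0,0,0,0,1,0,0,0,0,0,0,1,0,0,0,0,0,0,1,0,0,0,0,0,0,1,0,0,0,0,0,0,1,0,0,0,0,0,0,1,0,0,0,0,0,0,1,0,0,0,0,0,0,1,0,0,0,0,0,0,1,0,0,0,0,0,0,1]

```text
time_s: 132.45
ee_pos: [0.5911, -0.1623, 0.1378]
tool_rot: [[-0.001, 1.0, -0.0], [1.0, 0.001, 0.0], [0.0, -0.0, -1.0]]
wrist_force: [-0.1, 0.5, -0.1]
opening: 0.0006
gripper_force: 0.0
```

Emit:
servo_tool:
  motion: [0,0,0.06,0,0,0,1,0,0,0.06,0,0,0,1,0,0,0.06,0,0,0,1,0,0,0.06,0,0,0,1,0,0,0.06,0,0,0,1,0,0,0.06,0,0,0,1,0,0,0.06,0,0,0,1,0,0,0.06,0,0,0,1,0,0,0.06,0,0,0,1,0,0,0.06,0,0,0,1]

```text
time_s: 133.45
ee_pos: [0.5912, -0.1623, 0.1259]
tool_rot: [[-0.001, 1.0, -0.0], [1.0, 0.001, -0.0], [-0.0, -0.0, -1.0]]
wrist_force: [-2.2, 1.3, 4.3]
opening: 0.0005
gripper_force: 2.3
```

Emit:
servo_tool:
  motion: [0,0,0.02,0,0,0,1,0,0,0.02,0,0,0,1,0,0,0.02,0,0,0,1,0,0,0.02,0,0,0,1,0,0,0.02,0,0,0,1,0,0,0,0,0,0,1,0,0,0,0,0,0,1,0,0,0,0,0,0,1,0,0,0,0,0,0,1,0,0,0,0,0,0,1]

```text
time_s: 134.45
ee_pos: [0.5912, -0.1623, 0.1249]
tool_rot: [[-0.001, 1.0, 0.0], [1.0, 0.001, -0.0], [-0.0, 0.0, -1.0]]
wrist_force: [-4.1, 2.8, 10.0]
opening: 0.0003
gripper_force: 4.8
```

Emit:
servo_tool:
  motion: [0,0,0.01,0,0,0,1,0,0,0.01,0,0,0,1,0,0,0.01,0,0,0,1,0,0,0,0,0,0,1,0,0,0,0,0,0,1,0,0,0,0,0,0,1,0,0,0,0,0,0,1,0,0,0,0,0,0,1,0,0,0,0,0,0,1,0,0,0,0,0,0,1]

```text
time_s: 135.45
ee_pos: [0.5912, -0.1623, 0.1248]
tool_rot: [[-0.001, 1.0, 0.0], [1.0, 0.001, -0.0], [-0.0, 0.0, -1.0]]
wrist_force: [-6.7, 3.4, 12.2]
opening: 0.0001
gripper_force: 6.2
```

Emit:
servo_tool:
  motion: [0,0,-0.1,0,0,0,1,0,0,-0.2,0,0,0,1,0,0,-0.3,0,0,0,1,0,0,-0.8,0,0,0,1,0,0,-1,0,0,0,1,0,0,-1,0,0,0,1,0,0,-1,0,0,0,1,0,0,-1,0,0,0,1,0,0,-1,0,0,0,1,0,0,0,0,0,0,1]

```text
time_s: 136.45
ee_pos: [0.5929, -0.1631, 0.2554]
tool_rot: [[-0.0, 1.0, 0.007], [1.0, 0.001, -0.003], [-0.003, 0.007, -1.0]]
wrist_force: [0.3, 0.1, 0.4]
opening: 0.0007
gripper_force: 0.0
```

Emit:
servo_tool:
  motion: [-0.5,-1,0,0,0,0,1,-0.5,-1,0,0,0,0,1,-0.5,-1,0,0,0,0,1,-0.5,-1,0,0,0,0,1,-0.5,-1,0,0,0,0,1,-0.5,-1,0,0,0,0,1,-0.5,-1,0,0,0,0,1,-1,-1,0,0,0,0,1,-1,0,0,0,0,0,1,-1,0,0,0,0,0,1]

```text
time_s: 137.45
ee_pos: [0.4313, -0.2935, 0.2508]
tool_rot: [[0.0, 1.0, 0.0], [1.0, -0.0, 0.0], [0.0, 0.0, -1.0]]
wrist_force: [-0.4, -0.1, -0.2]
opening: -0.0002
gripper_force: 0.0
```

Emit:
servo_tool:
  motion: [-1,0,0,0,0,0,1,-1,0,0,0,0,0,1,-1,0,0,0,0,0,1,-1,0,0,0,0,0,1,-1,0,0,0,0,0,1,-1,0,0,0,0,0,1,-1,0,0,0,0,0,1,-1,0,0,0,0,0,1,0,0,0,0,0,0,1,0,0,0,0,0,0,1]

```text
time_s: 138.45
ee_pos: [0.4317, -0.4525, 0.2502]
tool_rot: [[-0.0, 1.0, -0.0], [1.0, 0.0, 0.001], [0.001, -0.0, -1.0]]
wrist_force: [0.2, 0.5, 0.2]
opening: 0.0006
gripper_force: 0.0
```

```bash
python3 - <<'E'
from h import *
wtop(); st()
f=grab("top"); a=cv2.resize(f["image"][165:230,225:385,::-1],None,fx=4.8,fy=4.8,interpolation=cv2.INTER_CUBIC)
f=grab("scene"); C=cloud(f); b=cv2.resize(f["image"][205:265,270:430,::-1],None,fx=4.8,fy=4.8,interpolation=cv2.INTER_CUBIC)
P=C[(abs(C[...,0]-.592)<.015)&(abs(C[...,1]+.161)<.014)&(C[...,2]>.105)&(C[...,2]<.15)]; print("knob top z",np.percentile(P[:,2],[50,80,90]))
cv2.imwrite("pics/v9.png",np.vstack([a,b])[:600])
E
```

```text
[319. 194.] xy 595.4 -82.0 (281, 121, 89.9)
t 138.5 tcp [ 0.4317 -0.452   0.2505] yaw 90.05
knob top z [0.12275116 0.12709049 0.12783484]
```

View pics/v9.png

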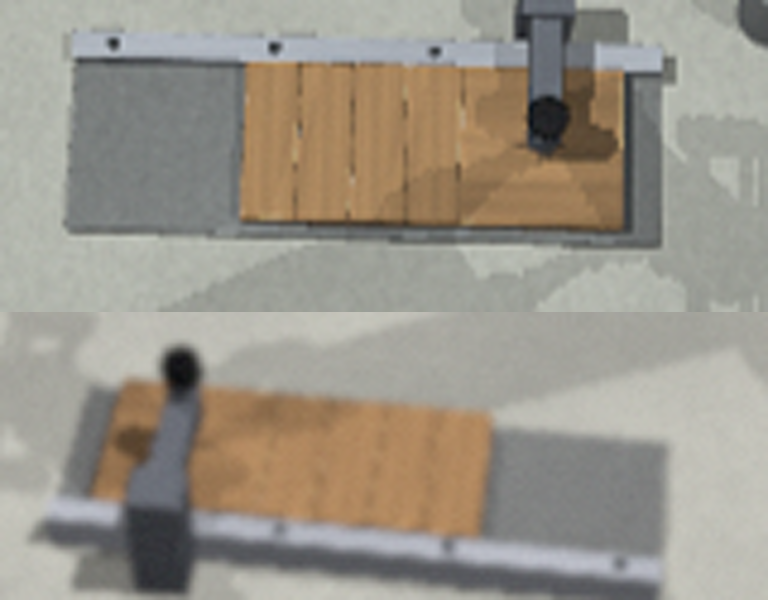

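The panel measures 281 x 121 mm and is square to the fence. The joints are closed, the knob is back up at z≈0.125, and the arm is clear. Handing in.

```bash
python3 -c "
from bench import ticket; print(ticket.close_job())"
```

```text
the job is handed in; nothing more can be done
None
```

The job is handed in: all four staves are closed up on the left of the board against the fence. By touch the cross sits within about 0.2 mm of the punch axis, and the punch was pressed once to its stop and sprang back. The glue bottle, tape measure and pencil tin were kept clear of throughout.

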